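# Feel which power modules are built and dock them for test

### The job

Some of the three like power modules on the bench are built up and some are only empty housings; nothing but their weight tells which. Work along the row from the robot's left to its right: take each by its handle, raise that end about a centimetre with the rear end staying on the bench, and hold it a moment to feel the weight. Slide each built one (never lifting it clear) into a bay of the test cradle until it is fully home against the stop, without ramming it, leave the empty ones where they stand, and let go with all modules flat on the bench and nothing else disturbed.

Things in the scene. Friction and masses are not known exactly. Their poses are not given: they have to be found in the camera images.
- module_left: The power module at the robot's left (+y) of the row, one of three alike: a closed dark metal housing 140 mm long (its x), 60 wide (y), 44 high, with a bar handle on its front. Origin: middle of its underside; x points from the handle to the rear end, z up. A built one weighs 0.73 to 0.92 kg, an empty one 0.17 kg, at mid-length either way. Sliding a built one takes 3 to 8 N.
- module_left_grip (a point): Middle of the handle of module_left: a level black tube 14 mm thick, 40 long along the module's y, that turns freely on its bar, between two thin arms 26 mm either side (44 mm clear). It lies 28 mm above the bench, 42 mm in front of the housing's face (35 mm clear gap behind it), 182 mm in front of the rear end. Axes as the module's. Raised alone, it loads the hand with 0.4 to 0.5 of the weight.
- module_left_rear (a point): Middle of the lower rear edge of module_left, at bench level, on which it pivots when the handle is raised.
- module_middle: The power module at the middle of the row, one of three alike: a closed dark metal housing 140 mm long (its x), 60 wide (y), 44 high, with a bar handle on its front. Origin: middle of its underside; x points from the handle to the rear end, z up. A built one weighs 0.73 to 0.92 kg, an empty one 0.17 kg, at mid-length either way. Sliding a built one takes 3 to 8 N.
- module_middle_grip (a point): Middle of the handle of module_middle: a level black tube 14 mm thick, 40 long along the module's y, that turns freely on its bar, between two thin arms 26 mm either side (44 mm clear). It lies 28 mm above the bench, 42 mm in front of the housing's face (35 mm clear gap behind it), 182 mm in front of the rear end. Axes as the module's. Raised alone, it loads the hand with 0.4 to 0.5 of the weight.
- module_middle_rear (a point): Middle of the lower rear edge of module_middle, at bench level, on which it pivots when the handle is raised.
- module_right: The power module at the robot's right (-y) of the row, one of three alike: a closed dark metal housing 140 mm long (its x), 60 wide (y), 44 high, with a bar handle on its front. Origin: middle of its underside; x points from the handle to the rear end, z up. A built one weighs 0.73 to 0.92 kg, an empty one 0.17 kg, at mid-length either way. Sliding a built one takes 3 to 8 N.
- module_right_grip (a point): Middle of the handle of module_right: a level black tube 14 mm thick, 40 long along the module's y, that turns freely on its bar, between two thin arms 26 mm either side (44 mm clear). It lies 28 mm above the bench, 42 mm in front of the housing's face (35 mm clear gap behind it), 182 mm in front of the rear end. Axes as the module's. Raised alone, it loads the hand with 0.4 to 0.5 of the weight.
- module_right_rear (a point): Middle of the lower rear edge of module_right, at bench level, on which it pivots when the handle is raised.
- cradle: Open-top, floorless aluminium test cradle screwed to the bench beyond the modules: three bays, centre lines at its y = +112, 0, -112 mm, one roughly ahead of each module. x points into the bays, y left. Origin: bench level, middle of the rigid 50 mm high stop face that ends all bays at x = 0. Bay walls 30 mm high, 66 mm apart, from x = -90 mm to 0; flared lips to x = -114 (90 apart).
- table: The pale bench top, its upper face at z = 0.
- usb_stick: Bystander, not part of the job: small orange USB stick, 60 x 18 x 9 mm, lying between the left and the middle module, long way along the modules. Origin: its underside.
- mouse: Bystander, not part of the job: black computer mouse, 105 x 60 x 30 mm, at the left. Origin: its underside.
- mug: Bystander, not part of the job: white mug, 80 mm wide, 95 mm high, at the left. Origin: its underside.
- screwdriver: Bystander, not part of the job: screwdriver, 180 mm long, lying at the right. Origin: its underside, along its length.
- dev_board: Bystander, not part of the job: blue circuit board with black headers, 100 x 70 x 18 mm, at the right. Origin: its underside.
- screw_jar: Bystander, not part of the job: small jar of screws, 52 mm wide, 55 mm high, at the near right. Origin: its underside.
There are look-alikes about, which are no part of the job. Leave any blue look-alike of the module_left alone. What is shaped like the module_right but turquoise is not meant.

How it is judged:
By the outcome, as a careful person would: the job done as asked, in the order asked, and still so for the second after the job is handed in, with the robot touching nothing.
It also fails if it takes over 72 s, if anything falls off the work surface, if the arm or the gripper's body presses on something with over 40 N, if the wrist force passes 120 N, or if a joint passes its speed limit or range.

### The arm

A 6-joint arm with a two-finger parallel gripper is mounted at the origin on the work surface. World frame = base frame: x ahead of the robot, y to its left, z up, the work surface at z = 0. Lengths are in m, angles in rad, forces in N, time in s.
With the tool pointing down it reaches from about 0.375 to 0.9 m from the base axis. Payload 3.1 kg.
Tool frame: the origin (TCP) lies midway between the tips of the shut fingers; the grasp point (between the pads) lies 19 mm behind it (manip.hold_point_z is the distance from the TCP to the grasp point, in m); x points along the fingers, y is the direction in which the jaws open and shut, and the axes are right-handed (so a half turn about x gives the same grasp; the last joint's range is limited). The gripper opens to 85 mm and grips with 20 to 120 N. Pads are 22 mm wide; open, the fingers measure 114 mm over their backs; the gripper's body (76 mm by 85 mm) begins 54 mm behind the grasp point. The pads swing forward as they close: fully open they stand 13 mm farther back than shut.
Start: joints at [0.956, 0.527, 1.433, -0, 1.181, -0.178], TCP at [0.264, 0.566, 0.231] pointing down, gripper open.
Joint ranges: [-3.08, 3.08], [-0.75, 2.2], [0.22, 2.44], [-1.43, 4.57], [0, 2.65], [-2.85, 2.85]. Speed limits (rad/s): [2.79, 2.79, 3.14, 3.14, 3.14, 3.14].

### API

Orientations are given as a unit quaternion [x, y, z, w].
In Python, from station import manip, snapshot gives the robot as it stands.
- The arm moves only by the tool play_rows, never from a script. Its argument "series" is a list of rows, each a list of 4 numbers: the shift along the tool's x, y, z in m, then the turn about the tool's x in degrees. In form: [[tx, ty, tz, spin], ...]. A call has 1 to 20 rows; each row is the pose to reach, as a shift and turn from the pose measured when the call began, along the tool's axes at that moment; what a row does not reach only later rows make up. A row lasts 1/10 s, in which the tool goes at most 50 mm and 8.59 degrees, less where a joint would pass 70% of its speed; a pose out of reach is approached as far as the arm can. A call with a gripper value outside its range is refused whole. "claw" is the opening in per cent of the stroke, from 0 (shut) to 100 (fully open), set as the call begins (left out, the last holds). The fingers move at their own pace and stop on an object; "force" is the grip in N (left out, the last holds). Time passes only in rows, so rows that repeat a pose let the fingers close. It gives the time, the measured TCP pose, the force and the opening at its end, in the units of the state.
- manip.sense(): the state, without advancing time (a new reading comes with each control period).
- snapshot(name): name is "side" or "top"; returns a dict with "image" (384x512x3 uint8, blue, green, red), "depth" (384x512 float32, m along the optical axis (not along the pixel's ray), 0 where there is no reading), "fov_y" (degrees; the focal length in pixels is half the picture's height over the tangent of half this angle, whatever the lens; pixels are square), "cx", "cy" (the principal point, pixels), "dist" ([k1, k2, p1, p2, k3] as OpenCV has them; the pictures are not rectified), "R" (3x3) and "t" (3): a world point X has camera coordinates R X + t. Camera axes: x right, y down, z forward; pixel columns grow to the right and rows downward; lengths in m; the calibration is good to about 2 mm. A picture is of the moment at which its call begins.
- manip.sign_off(): hands the job in, once; it reports no verdict.
The state is a dict: "t": time; "q": joint angles; "qd": joint speeds; "tau": joint torques, N m; "tcp_pos": TCP position; "tool_rot": TCP orientation; "force": force on the tool from outside, world axes, zero at the start; "ft_torque": the same for the moment, N m; "finger_gap": opening from 0.0 (shut) to 1.0 (fully open).
Only numpy, scipy, OpenCV 4.12 (cv2) and the standard library are available. Lean on these libraries where they do the work, as an engineer would, in place of code of your own. Each camera call takes 0.05 s, during which the arm holds its last target.

## Working session

There is one attempt and no reset: what is moved stays moved. The work goes in short steps, Python scripts to look and compute and a tool call to move; the robot and the scene stay as the last step left them, time stands still between calls to the robot, and variables do not carry over. Pictures are saved under pics/ and viewed, and the job is handed in when it is done.

Besides the shell and the picture viewer there is one more tool, called after "Call:" in YAML: its name, and indented under it one key for each argument. play_rows: Moves the arm, as the interface text tells. Its arguments: {"type":"object","properties":{"series":{"type":"array","items":{"type":"array","items":{"type":"number"}}},"claw":{"type":"number"},"force":{"type":"number"}},"required":["series"]}

```bash
ls; mkdir -p pics; python3 - <<'E'
from station import manip, snapshot
import cv2,numpy as np
print(manip.sense()); print(manip.hold_point_z)
for n in("side","top"):
    s=snapshot(n); cv2.imwrite(f"pics/{n}0.png",s["image"]); np.savez(f"{n}0.npz",**s)
    print({k:v for k,v in s.items() if k not in("image","depth")})
E
```

```text
pics
{'t': 0.0, 'q': array([ 9.55513867e-01,  5.28448055e-01,  1.43391892e+00,  1.03422656e-05,
        1.18139718e+00, -1.78527757e-01]), 'qd': array([-0.00017572, -0.0004957 , -0.00162469, -0.00047759, -0.00047773,
        0.00111247]), 'tau': array([-6.62989114e-04, -4.42348981e+01, -1.78022879e+01, -1.74162797e-04,
        8.61788169e-03,  4.54064136e-06]), 'tcp_pos': array([0.26393796, 0.56573708, 0.23033946]), 'tool_rot': array([ 0.15248623,  0.69061238, -0.15389973,  0.69001258]), 'force': array([ 0.1409417 ,  0.65639969, -0.90890977]), 'ft_torque': array([-0.0292809 ,  0.00155928,  0.01539316]), 'finger_gap': 0.9982613025872564}
0.0187
{'fov_y': 43.79434992846224, 'cx': 251.22440790121252, 'cy': 199.7949048876074, 'dist': array([-0.19525949,  0.        ,  0.        ,  0.        ,  0.        ]), 'R': array([[ 0.94067979, -0.33905315, -0.01282554],
       [-0.20376601, -0.53430249, -0.82036593],
       [ 0.27129494,  0.77431506, -0.57169506]]), 't': array([-0.49122504,  0.19279406,  1.40774133])}
{'fov_y': 54.49885577905034, 'cx': 256.66429141217657, 'cy': 186.59325135605832, 'dist': array([-0.05193974,  0.        ,  0.        ,  0.        ,  0.        ]), 'R': array([[-0.0166411 , -0.99968256, -0.01891722],
       [-0.99839846,  0.01763691, -0.05375368],
       [ 0.05407026,  0.0179924 , -0.99837502]]), 't': array([0.0761018 , 0.5196663 , 1.38532788])}
```

View pics/side0.png

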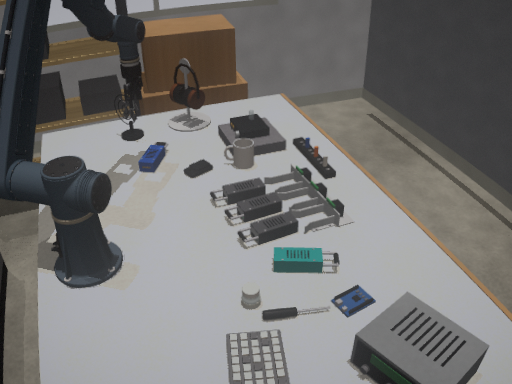

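View pics/top0.png

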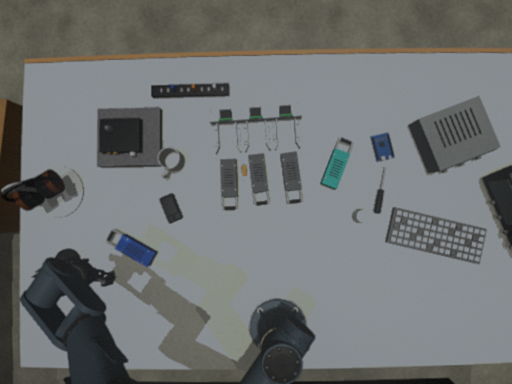

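```bash
python3 - <<'E'
import cv2,numpy as np
a=np.load("top0.npz")["image"][95:215,195:365]; b=np.load("side0.npz")["image"][130:280,200:360]
cv2.imwrite("pics/tc.png",cv2.resize(a,None,fx=4.7,fy=4.7,interpolation=cv2.INTER_CUBIC))
cv2.imwrite("pics/sc.png",cv2.resize(b,None,fx=4,fy=4,interpolation=cv2.INTER_CUBIC))
E
```

```text
(no output)
```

View pics/tc.png

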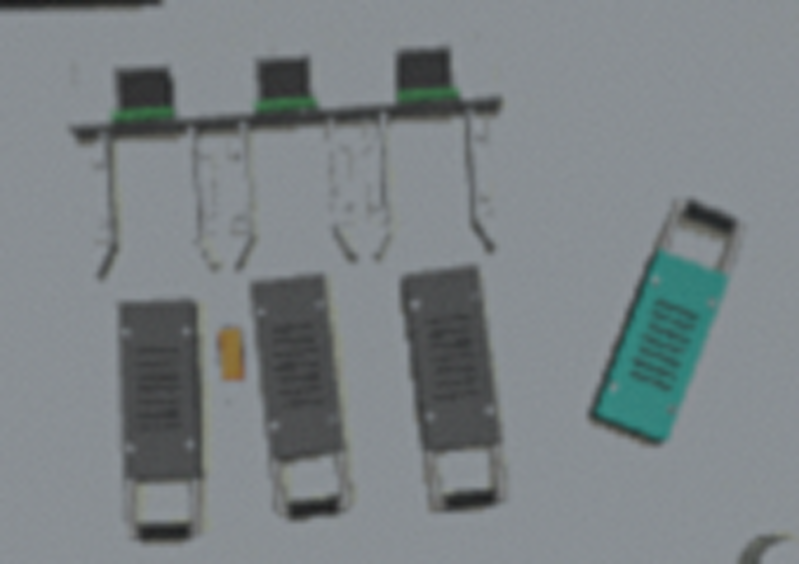

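View pics/sc.png

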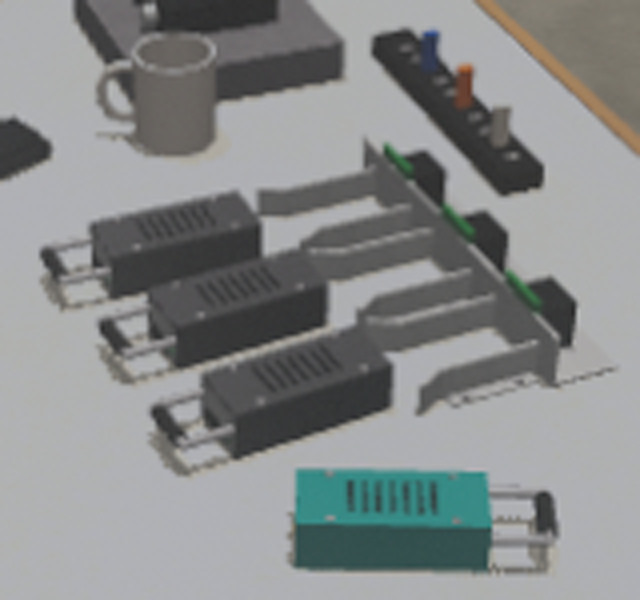

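Top view: the modules meant are the three dark grey ones, centres at about (229,183), (259,178) and (291,176), standing in a row before the cradle with their handles towards the robot. The blue one at (132,248) and the turquoise one at (337,163) are look-alikes and stay alone. The crops confirm this. Next I fit the poses from corners in both views.

```bash
cat > h.py <<'E'
import cv2,numpy as np
from scipy.optimize import least_squares
def cam(s):
    f=192/np.tan(np.radians(s["fov_y"]/2)); K=np.array([[f,0,s["cx"]],[0,f,s["cy"]],[0,0,1.]])
    return K,np.array(s["dist"],float),np.array(s["R"]),np.array(s["t"])
def proj(c,P):
    return cv2.projectPoints(np.float64(P).reshape(-1,3),cv2.Rodrigues(c[2])[0],c[3],c[0],c[1])[0].reshape(-1,2)
def tf(p,P):
    c,s=np.cos(p[3]),np.sin(p[3]); P=np.float64(P)
    return P@np.array([[c,s,0],[-s,c,0],[0,0,1]])+p[:3]
def unc(uv,s,ox,oy): return (np.float64(uv)+.5)/s-.5+[ox,oy]
def fit(views,p0,free=(0,1,2,3)):
    free=list(free)
    def full(q): p=np.array(p0,float);p[free]=q;return p
    r=lambda q:np.concatenate([(proj(c,tf(full(q),P))-uv).ravel() for c,P,uv in views])
    o=least_squares(r,np.array(p0)[free],loss='soft_l1',f_scale=.5)
    return full(o.x),r(o.x)
RL,RR,FR,FL=[.07,.03,.044],[.07,-.03,.044],[-.07,-.03,.044],[-.07,.03,.044]
BFR,BRR=[-.07,-.03,0],[.07,-.03,0]
HL,HR=[-.112,.02,.028],[-.112,-.02,.028]
E
python3 - <<'E'
from h import *
T=cam(np.load("top0.npz"));S=cam(np.load("side0.npz"))
top={'L':[(119,302),(196,300),(202,480),(127,482),(137,532),(192,530)],
'M':[(250,283),(325,275),(344,450),(274,460),(288,511),(340,505)],
'R':[(401,274),(478,266),(500,443),(425,452),(444,502),(497,495)]}
side={'L':[(238,191),(260,228),(110,258),(92,224),(113,297),(262,258),(47,252),(62,280)],
'M':[(303,250),(328,287),(174,322),(149,285),(179,368),(328,319),(107,324),(123,350)],
'R':[(363,325),(391,362),(231,408),(203,372),(237,458),(391,399),(158,408),(180,440)]}
P1=[RL,RR,FR,FL,HL,HR];P2=[RL,RR,FR,FL,BFR,BRR,HL,HR]
for k in 'LMR':
    vt=(T,P1,unc(top[k],4.7,195,95));vs=(S,P2,unc(side[k],4,200,130))
    for v in([vt,vs],[vt],[vs]):
        p,r=fit(v,[.55,0.1,0,0],(0,1,2,3) if len(v)==2 or v[0] is vs else (0,1,3))
        print(k,np.round(p[:3]*1000,1),round(np.degrees(p[3]),2),'rms px',np.sqrt((r**2).mean()).round(2),'grip',np.round(tf(p,[[-.112,0,.028]])[0]*1e3,1))
# cradle
w=.033
def y(b,s):return b+s*w
Pc=[];uc=[]
for b,pts in [(.112,[(113,138),(117,245),(195,133),(200,240)]),(0,[(250,128),(252,235),(331,122),(336,228)]),(-.112,[(382,118),(387,230),(469,115),(474,222)])]:
    Pc+=[[0,b+w,.03],[-.09,b+w,.03],[0,b-w,.03],[-.09,b-w,.03]];uc+=pts
lip=[(.112+.045,101,277),(.112-.045,215,268),(.045,238,268),(-.045,354,260),(-.112+.045,376,258),(-.157,490,250)]
for yy,u,v in lip:Pc.append([-.114,yy,.03]);uc.append((u,v))
p,r=fit([(T,Pc,unc(uc,4.7,195,95))],[.8,0,0,0],(0,1,3));print('cradle top',p*1000,np.degrees(p[3]));print(r.reshape(-1,2).round(1).tolist())
# side lips upper tips: left bay left wall lip top; etc
Ps=[[-.114,.157,.03],[-.114,.045,.03],[-.114,-.157,.03],[0,-.112-.033,.03]];us=[(258,192),(302,238),(421,383),(0,0)]
Ps=Ps[:3];us=us[:3]
vs=(S,Ps,unc(us,4,200,130))
p2,r2=fit([(T,Pc,unc(uc,4.7,195,95)),vs],[.8,0,0,0]);print('both',p2*1000,np.degrees(p2[3]),r2[-6:].round(1))
p2,r2=fit([vs],[.8,0,0,0],(0,1,3));print('side',p2*1000,np.degrees(p2[3]),r2[-6:].round(1))
np.save('cr.npy',p)
E
```

```text
L [555.  168.8   3.8] 1.02 rms px 0.61 grip [443.  166.8  31.8]
L [554.5 169.1   0. ] 0.94 rms px 0.38 grip [442.5 167.3  28. ]
L [563.3 193.8 -13.7] 0.43 rms px 0.65 grip [451.3 192.9  14.3]
M [571.9  60.6   5.4] 5.33 rms px 0.71 grip [460.4  50.2  33.4]
M [571.   61.1   0. ] 5.66 rms px 0.31 grip [459.5  50.   28. ]
M [580.9  80.3 -11.3] 2.95 rms px 0.75 grip [469.   74.5  16.7]
R [576.4 -59.3   5.1] 6.54 rms px 0.7 grip [465.1 -72.1  33.1]
R [575.6 -59.5   0. ] 6.5 rms px 0.28 grip [464.3 -72.2  28. ]
R [582.5 -46.6  -6.2] 6.01 rms px 0.82 grip [471.1 -58.3  21.8]
cradle top [767.54129488  65.49095181   0.          43.08462841] 2.4685673696754242
[[-1.2, -0.7], [-0.7, 0.2], [-1.1, -0.8], [-0.8, 0.2], [-0.6, -0.5], [0.3, 0.4], [-0.3, -0.3], [0.1, 0.8], [1.1, -0.2], [1.5, -0.4], [0.1, -0.7], [0.7, 0.3], [-0.2, -0.1], [-0.5, 0.3], [0.5, -0.0], [-0.1, 0.2], [1.1, 0.2], [0.9, 0.5]]
both [767.39088101  65.72316285   2.41422092  44.92129133] 2.573800403338672 [-1.1 -0.3  0.8  4.  -1.9  0.9]
side [773.94762015  72.5110508    0.          57.85348401] 3.3147604638959454 [-0.5 -0.7  1.9  3.5 -0.2 -0.1]
```

```bash
cat > ov.py <<'E'
from h import *
def draw(s,name,ps,cr,x0,y0,w,h,k):
    c=cam(s); im=cv2.resize(s["image"][y0:y0+h,x0:x0+w],None,fx=k,fy=k,interpolation=cv2.INTER_CUBIC)
    def L(P,col):
        u=((proj(c,P)-[x0,y0]+.5)*k-.5)
        cv2.polylines(im,[np.round(u*16).astype(np.int32)],False,col,1,cv2.LINE_AA,4)
    for p in ps:
        for z in(0,.044): L(tf(p,[[.07,.03,z],[.07,-.03,z],[-.07,-.03,z],[-.07,.03,z],[.07,.03,z]]),(0,255,0))
        L(tf(p,[HL,HR]),(0,0,255))
    for b in(.112,0,-.112):
        for q in(1,-1):
            for z in (0,.03): L(tf(cr,[[0,b+q*.033,z],[-.09,b+q*.033,z],[-.114,b+q*.045,z]]),(255,255,0) if z else (255,0,255))
    L(tf(cr,[[0,.16,.05],[0,-.16,.05]]),(0,255,255)); L(tf(cr,[[0,.16,.0],[0,-.16,.0]]),(0,255,255))
    cv2.imwrite(name,im)
E
python3 - <<'E'
from ov import *
ps=[[.5545,.1691,0,np.radians(.94)],[.571,.0611,0,np.radians(5.66)],[.5756,-.0595,0,np.radians(6.5)]]
cr=np.load('cr.npy')
draw(np.load('top0.npz'),'pics/o1.png',ps,cr,195,95,125,120,6)
draw(np.load('side0.npz'),'pics/o2.png',ps,cr,200,130,160,125,4.8)
for n in('top','side'):
    s=np.load(n+'0.npz');K,d,R,t=cam(s)
    rng=np.random.default_rng(0)
    for (u,v) in ([(229,183),(259,178),(291,176),(210,230),(300,230),(350,120)] if n=='top' else [(215,210),(200,230),(244,188),(259,204),(275,224),(330,240)]):
        z=np.median(s['depth'][v-1:v+2,u-1:u+2]);x=cv2.undistortPoints(np.float64([[[u,v]]]),K,d)[0,0]
        print(n,u,v,np.round(R.T@(np.array([x[0]*z,x[1]*z,z])-t)*1e3,1))
E
```

```text
top 229 183 [534.3 168.2  45.6]
top 259 178 [550.8  57.5  44.6]
top 291 176 [555.9 -60.1  46.9]
top 210 230 [3.603e+02 2.468e+02 1.000e-01]
top 300 230 [354.9 -93.2  -1.1]
top 350 120 [ 771.4 -295.    -2.1]
side 215 210 [436.4 124.8   3.1]
side 200 230 [360.9  40.    0.5]
side 244 188 [552.1 154.9  46.7]
side 259 204 [566.9  46.7  46.9]
side 275 224 [576.2 -69.9  45.6]
side 330 240 [ 7.290e+02 -1.539e+02  7.000e-01]
```

View pics/o1.png

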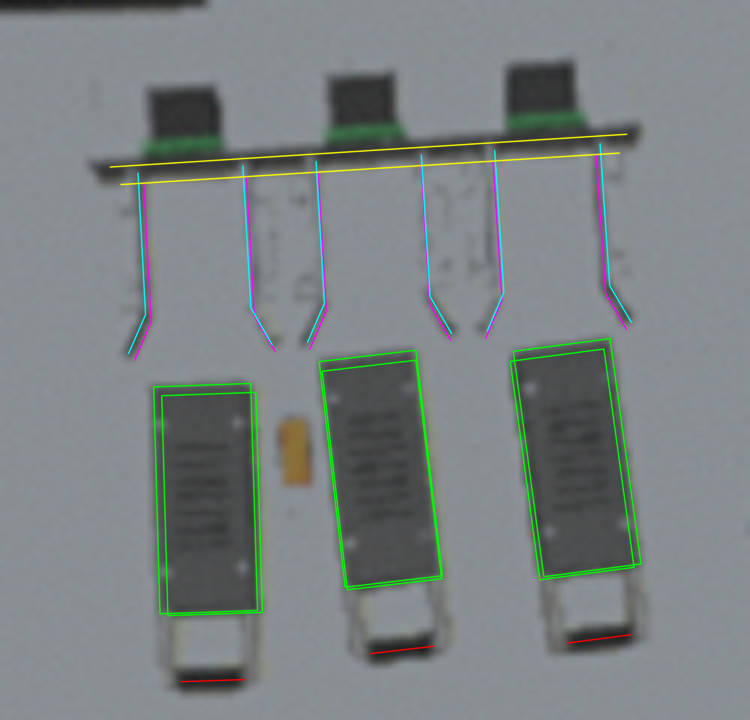

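View pics/o2.png

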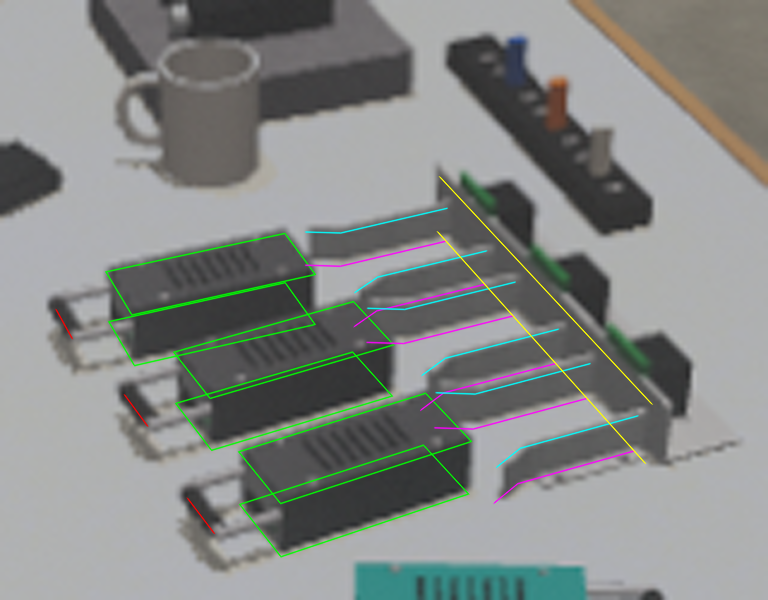

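```bash
cat > mv.py <<'E'
from station import manip
import numpy as np,sys
from scipy.spatial.transform import Rotation as Ro
def go(x,y,z,yaw):
    s=manip.sense();R=Ro.from_quat(s['tool_rot']).as_matrix()
    d=R.T@(np.array([x,y,z])-s['tcp_pos'])
    a=np.degrees(np.arctan2(R[1,1],R[0,1]))   # heading of jaw axis
    # + spin about tool x (down) => heading decreases
    sp=-( (yaw-a+90)%180-90)
    print('t',round(s['t'],2),'pos',s['tcp_pos'].round(4),'heading',a.round(2),'x-axis',R[:,0].round(3),'gap',round(s['finger_gap'],3),'F',s['force'].round(2),'q6',s['q'][5].round(2))
    print('shift',d.round(4),'spin',round(sp,2))
if __name__=='__main__': go(*map(float,sys.argv[1:]))
E
python3 mv.py .443 .167 .12 .95
```

```text
t 0.1 pos [0.264  0.5658 0.2304] heading 64.97 x-axis [-0.001 -0.002 -1.   ] gap 1.001 F [ 0.4   0.34 -0.37] q6 -0.18
shift [ 0.1108 -0.2854  0.331 ] spin 64.02
```

Call:
play_rows:
  series:
    - [0.03,-0.07,0.08,16]
    - [0.06,-0.14,0.16,32]
    - [0.09,-0.22,0.25,48]
    - [0.11,-0.285,0.331,64]
    - [0.11,-0.285,0.331,64]
    - [0.11,-0.285,0.331,64]
    - [0.11,-0.285,0.331,64]
    - [0.11,-0.285,0.331,64]
    - [0.11,-0.285,0.331,64]
    - [0.11,-0.285,0.331,64]
    - [0.11,-0.285,0.331,64]
    - [0.11,-0.285,0.331,64]
  claw: 42
  force: 30

```text
t: 1.3
tcp_pos: [0.4425, 0.168, 0.1209]
tool_rot: [0.495, 0.505, -0.496, 0.504]
force: [-0.5, -0.1, -0.3]
finger_gap: 0.424
```

```bash
python3 mv.py .443 .167 .06 .95; python3 - <<'E'
from station import snapshot
import cv2,numpy as np
from h import *
from station import manip
p=manip.sense()['tcp_pos']
for n,(x,y,w,h,k) in(("side",(160,120,150,120,5)),("top",(190,110,100,120,5))):
    s=snapshot(n);np.savez(f"{n}1.npz",**s)
    im=cv2.resize(s["image"][y:y+h,x:x+w],None,fx=k,fy=k,interpolation=cv2.INTER_CUBIC)
    u=(proj(cam(s),[p,[.443,.167,.028]])-[x,y]+.5)*k
    for q in u: cv2.circle(im,tuple(int(v) for v in q),4,(0,0,255),1)
    cv2.imwrite(f"pics/{n}1.png",im)
E
```

```text
t 1.3 pos [0.4425 0.168  0.1209] heading 1.0 x-axis [-0.002 -0.001 -1.   ] gap 0.424 F [-0.54 -0.11 -0.27] q6 0.11
shift [0.0609 0.0006 0.0009] spin 0.05
```

View pics/side1.png

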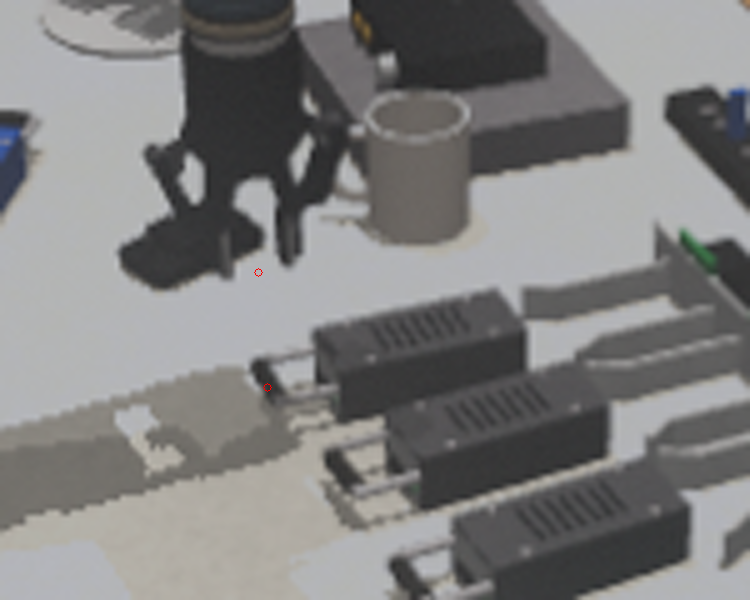

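View pics/top1.png

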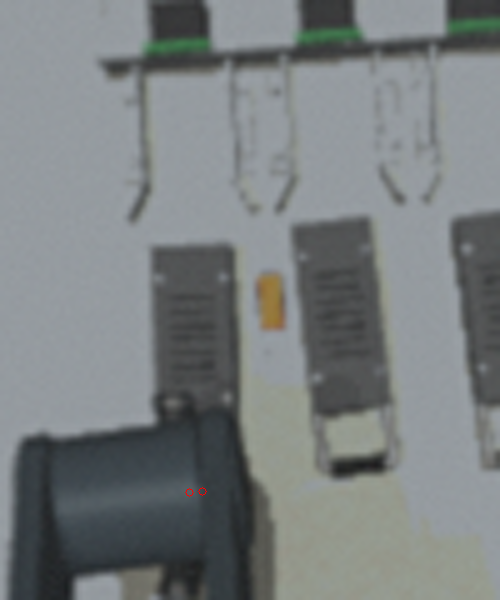

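Call:
play_rows:
  series:
    - [0.04,0,0.001,0]
    - [0.07,0,0.001,0]
    - [0.09,0,0.001,0]
    - [0.1,0,0.001,0]
    - [0.11,0,0.001,0]
    - [0.11,0,0.001,0]
    - [0.11,0,0.001,0]

```text
t: 2.1
tcp_pos: [0.4427, 0.1679, 0.0116]
tool_rot: [0.495, 0.505, -0.495, 0.505]
force: [-0.0, -0.7, -0.4]
finger_gap: 0.419
```

```bash
cat > look.py <<'E'
from station import snapshot,manip
import cv2,numpy as np,sys
from h import *
def look(tag,side=(160,120,150,120,5),top=(190,110,130,120,5),pts=None):
    for n,v in(("side",side),("top",top)):
        if v is None: continue
        x,y,w,h,k=v
        s=snapshot(n);np.savez(f"{n}_{tag}.npz",**s)
        im=cv2.resize(s["image"][y:y+h,x:x+w],None,fx=k,fy=k,interpolation=cv2.INTER_CUBIC)
        if pts is not None:
            for q in (proj(cam(s),pts)-[x,y]+.5)*k: cv2.circle(im,tuple(int(v) for v in q),4,(0,0,255),1)
        cv2.imwrite(f"pics/{n}_{tag}.png",im)
E
python3 mv.py .443 .167 .011 .95; python3 - <<'E'
from look import *
look('g1',side=(180,160,90,70,8),top=None)
E
```

```text
t 2.1 pos [0.4427 0.1679 0.0116] heading 1.15 x-axis [-0.    -0.001 -1.   ] gap 0.419 F [-0.   -0.72 -0.41] q6 0.11
shift [0.0006 0.0003 0.0009] spin 0.2
```

View pics/side_g1.png

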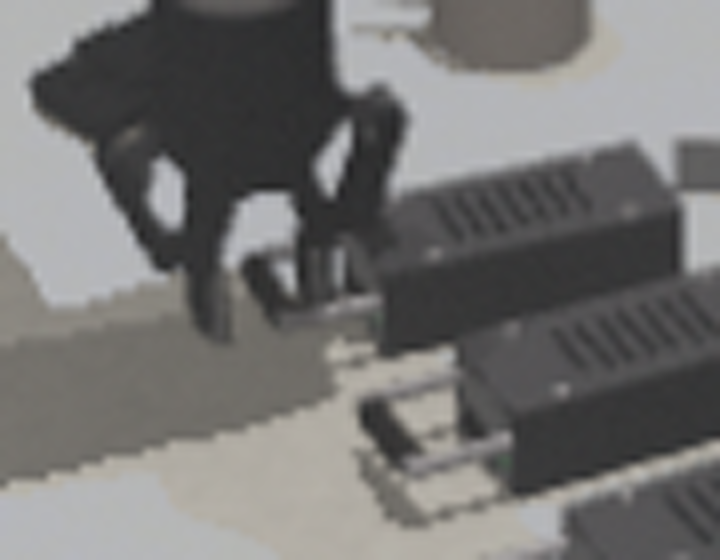

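The fingers straddle the left tube: finger tips at about (210,330) and (318,300), tube at (270,285). I close on it.

Call:
play_rows:
  series:
    - [0,0,0,0]
    - [0,0,0,0]
    - [0,0,0,0]
    - [0,0,0,0]
    - [0,0,0,0]
    - [0,0,0,0]
  claw: 0
  force: 40

```text
t: 2.75
tcp_pos: [0.4448, 0.168, 0.0128]
tool_rot: [0.496, 0.504, -0.494, 0.506]
force: [2.2, 1.7, 7.2]
finger_gap: 0.145
```

Call:
play_rows:
  series:
    - [0,0,0,0]

```text
t: 2.85
tcp_pos: [0.4448, 0.168, 0.0131]
tool_rot: [0.496, 0.503, -0.494, 0.506]
force: [-0.7, 0.0, -3.9]
finger_gap: 0.147
```

Call:
play_rows:
  series:
    - [0,0,0,0]

```text
t: 2.95
tcp_pos: [0.4448, 0.1679, 0.0131]
tool_rot: [0.496, 0.503, -0.494, 0.506]
force: [1.5, 0.5, -3.6]
finger_gap: 0.146
```

Call:
play_rows:
  series:
    - [-0.002,0.0003,0,0]
    - [-0.004,0.0006,0,0]
    - [-0.006,0.001,0,0]
    - [-0.008,0.0013,0,0]
    - [-0.0095,0.0015,0,0]
    - [-0.0095,0.0015,0,0]
    - [-0.0095,0.0015,0,0]

```text
t: 3.65
tcp_pos: [0.4465, 0.168, 0.0227]
tool_rot: [0.496, 0.503, -0.494, 0.506]
force: [2.7, 0.5, -3.3]
finger_gap: 0.146
```

Call:
play_rows:
  series:
    - [0,0,0,0]
    - [0,0,0,0]
    - [0,0,0,0]

```text
t: 3.95
tcp_pos: [0.4465, 0.168, 0.0226]
tool_rot: [0.496, 0.503, -0.494, 0.506]
force: [1.5, 0.8, -2.7]
finger_gap: 0.149
```

Call:
play_rows:
  series:
    - [0,0,0,0]
    - [0,0,0,0]
    - [0,0,0,0]

```text
t: 4.25
tcp_pos: [0.4465, 0.168, 0.0226]
tool_rot: [0.496, 0.503, -0.494, 0.506]
force: [1.3, 0.4, -4.2]
finger_gap: 0.147
```

Call:
play_rows:
  series:
    - [0,0,0,0]
    - [0,0,0,0]
    - [0,0,0,0]

```text
t: 4.55
tcp_pos: [0.4465, 0.168, 0.0226]
tool_rot: [0.496, 0.503, -0.494, 0.506]
force: [1.5, 0.8, -3.7]
finger_gap: 0.15
```

```bash
python3 - <<'E'
from look import *
f=[]
look('w1',side=(180,150,130,100,6),top=None); print(manip.sense()['force'])
E
```

```text
[ 2.02602877  0.55370945 -3.66827216]
```

View pics/side_w1.png

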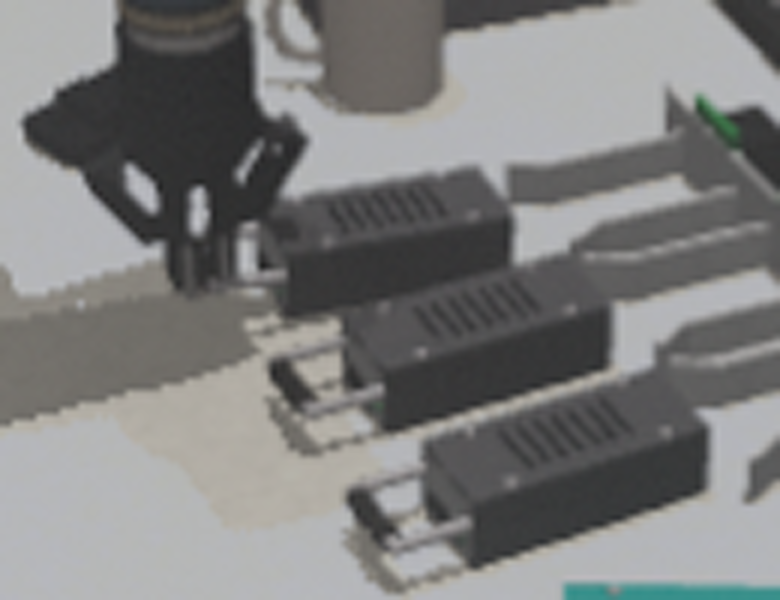

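Load is about 3.3 N net (−3.6 against a baseline of −0.4), so the left one is built. I lower it flat again and then slide.

Call:
play_rows:
  series:
    - [0.003,-0.0005,0,0]
    - [0.006,-0.001,0,0]
    - [0.008,-0.0013,0,0]
    - [0.0098,-0.0015,0,0]
    - [0.0098,-0.0015,0,0]
    - [0.0098,-0.0015,0,0]

```text
t: 5.2
tcp_pos: [0.4448, 0.1679, 0.0129]
tool_rot: [0.496, 0.503, -0.494, 0.506]
force: [0.1, 1.2, 0.6]
finger_gap: 0.147
```

Call:
play_rows:
  series:
    - [0.0007,0,0,0]
    - [0.0007,0,0,0]

```text
t: 5.4
tcp_pos: [0.4448, 0.1679, 0.0128]
tool_rot: [0.496, 0.503, -0.494, 0.506]
force: [-0.3, 0.9, 6.1]
finger_gap: 0.144
```

```bash
python3 mv.py .5815 .1695 .0115 2.6
```

```text
t 5.4 pos [0.4448 0.1679 0.0128] heading 1.12 x-axis [ 0.005 -0.001 -1.   ] gap 0.144 F [-0.31  0.91  6.07] q6 0.11
shift [0.0021 0.1367 0.0011] spin -1.48
```

```bash
python3 - <<'E'
from h import *
s=np.load('top0.npz');c=cam(s);g=cv2.cvtColor(s['image'],cv2.COLOR_BGR2GRAY).astype(np.float32)
print('cam',-(c[2].T@c[3]))
def samp(P):
    u=proj(c,P).astype(np.float32);return cv2.remap(g,u[:,0].reshape(1,-1),u[:,1].reshape(1,-1),cv2.INTER_LINEAR)[0]
cr=np.array([.7675,.0655,0,np.radians(2.5)])
ys=np.arange(-.16,.1601,.002)
for z in(.03,0.):
  for xs in([-.085,-.075,-.065],[-.05,-.04,-.03]):
    pr=np.mean([samp(tf(cr,[[x,y,z] for y in ys])) for x in xs],0)
    bg=cv2.blur(pr.reshape(1,-1),(41,1))[0]; d=np.median(pr)-pr
    # local minima
    out=[]
    for i in range(2,len(ys)-2):
        if d[i]>8 and d[i]==d[i-2:i+3].max():
            sl=slice(max(0,i-4),i+5);w=np.clip(d[sl],0,None);out.append((round(1e3*(ys[sl]*w).sum()/w.sum(),1),int(d[i])))
    print(z,xs,out)
print('expected',[b+q for b in(112,0,-112) for q in(33,-33)])
# stop: profile along x at bay centres, z=.05
xs=np.arange(-.03,.04,.002)
for z in(.05,0):
  for b in(.112,.056,0,-.056,-.112):
    pr=np.mean([samp(tf(cr,[[x,b+o,z] for x in xs])) for o in(-.01,0,.01)],0);print(z,b,pr.astype(int).tolist())
E
```

```text
cam [0.44519542 0.04198696 1.41245036]
0.03 [-0.085, -0.075, -0.065] [(np.float64(-142.9), 34), (np.float64(-71.7), 18), (np.float64(-32.7), 8), (np.float64(36.4), 15), (np.float64(74.4), 24), (np.float64(144.9), 35)]
0.03 [-0.05, -0.04, -0.03] [(np.float64(-142.0), 32), (np.float64(-73.4), 19), (np.float64(-32.3), 11), (np.float64(34.3), 10), (np.float64(75.6), 17), (np.float64(144.6), 30)]
0.0 [-0.085, -0.075, -0.065] [(np.float64(-145.9), 34), (np.float64(-73.8), 15), (np.float64(-33.2), 14), (np.float64(36.8), 21), (np.float64(77.1), 22), (np.float64(148.4), 40)]
0.0 [-0.05, -0.04, -0.03] [(np.float64(-145.1), 32), (np.float64(-74.3), 24), (np.float64(-33.0), 12), (np.float64(34.3), 11), (np.float64(77.2), 16), (np.float64(147.8), 33)]
expected [145, 79, 33, -33, -79, -145]
0.05 0.112 [141, 141, 141, 141, 141, 141, 142, 140, 136, 125, 109, 92, 75, 63, 55, 55, 57, 61, 67, 75, 82, 82, 77, 66, 57, 52, 50, 51, 51, 51, 51, 50, 50, 50, 49]
0.05 0.056 [133, 131, 134, 137, 139, 140, 140, 139, 134, 124, 108, 91, 74, 63, 57, 65, 78, 98, 117, 130, 140, 141, 141, 141, 141, 140, 140, 140, 140
[... 685 characters left out ...]
 53, 50, 50, 51]
0 0.056 [140, 140, 139, 138, 136, 134, 130, 132, 135, 138, 140, 141, 140, 137, 133, 120, 104, 88, 72, 63, 57, 66, 78, 97, 116, 130, 139, 141, 142, 142, 141, 141, 140, 140, 140]
0 0 [141, 140, 140, 141, 141, 141, 140, 140, 140, 141, 141, 141, 141, 140, 137, 127, 113, 94, 76, 65, 57, 57, 59, 63, 68, 74, 80, 82, 82, 72, 61, 55, 51, 52, 53]
0 -0.056 [139, 139, 139, 138, 136, 135, 135, 135, 138, 139, 139, 139, 139, 137, 134, 125, 111, 95, 79, 67, 59, 63, 74, 92, 112, 127, 138, 141, 142, 141, 141, 141, 141, 141, 140]
0 -0.112 [141, 141, 141, 140, 140, 141, 141, 141, 141, 141, 142, 142, 142, 139, 134, 125, 109, 94, 77, 66, 60, 57, 58, 60, 64, 70, 78, 82, 83, 75, 65, 59, 54, 53, 52]
```

```bash
python3 mv.py .4845 .1664 .0130 2.6;python3 mv.py .5844 .1709 .0130 2.6
```

```text
t 5.4 pos [0.4448 0.1679 0.0128] heading 1.12 x-axis [ 0.005 -0.001 -1.   ] gap 0.144 F [-0.31  0.91  6.07] q6 0.11
shift [0.0001 0.0397 0.0023] spin -1.48
t 5.4 pos [0.4448 0.1679 0.0128] heading 1.12 x-axis [ 0.005 -0.001 -1.   ] gap 0.144 F [-0.31  0.91  6.07] q6 0.11
shift [ 0.0006  0.1397 -0.0003] spin -1.48
```

Call:
play_rows:
  series:
    - [0,0.003,0.0002,0]
    - [0,0.007,0.0006,-0.2]
    - [0,0.012,0.001,-0.5]
    - [0,0.017,0.0013,-0.8]
    - [0,0.022,0.0016,-1.1]
    - [0,0.027,0.002,-1.4]
    - [0,0.032,0.0022,-1.5]
    - [0,0.036,0.0023,-1.5]
    - [0.0001,0.039,0.0023,-1.5]
    - [0.0001,0.0397,0.0023,-1.5]
    - [0.0001,0.0397,0.0023,-1.5]

```text
t: 6.5
tcp_pos: [0.4787, 0.166, 0.0128]
tool_rot: [0.486, 0.513, -0.49, 0.51]
force: [-7.2, -0.5, 8.4]
finger_gap: 0.147
```

```bash
python3 mv.py .5844 .1709 .0130 2.6; python3 - <<'E'
from look import *
look('s1',side=(180,130,150,110,5),top=(195,95,125,120,6))
E
```

```text
t 6.5 pos [0.4787 0.166  0.0128] heading 2.64 x-axis [-0.006 -0.002 -1.   ] gap 0.147 F [-7.21 -0.48  8.36] q6 0.07
shift [-0.0009  0.1058 -0.    ] spin 0.04
```

View pics/side_s1.png

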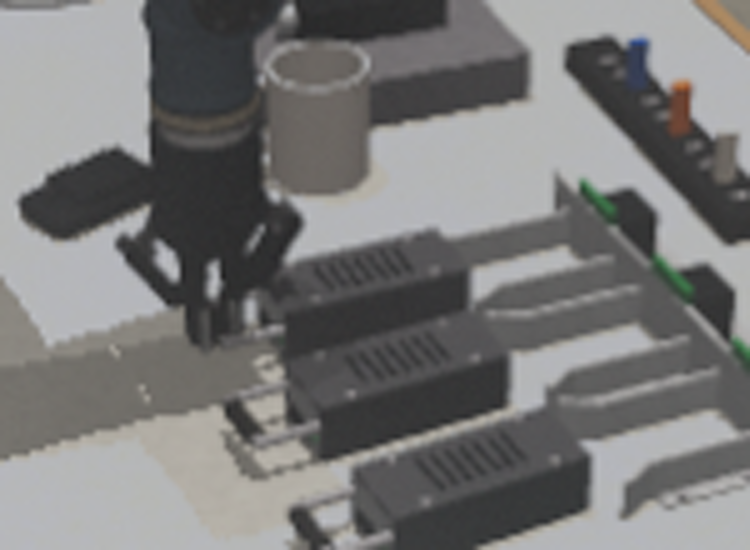

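View pics/top_s1.png

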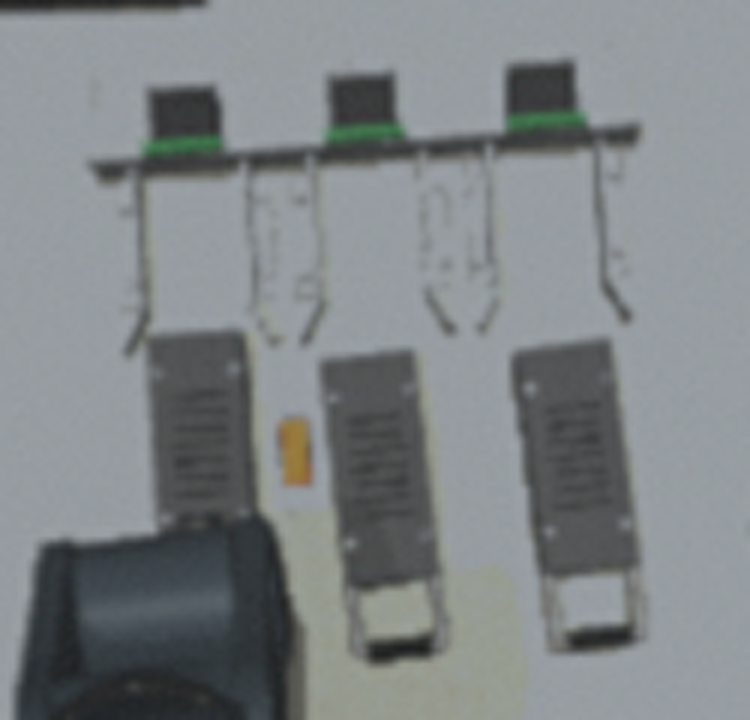

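Call:
play_rows:
  series:
    - [-0.0004,0.006,0,0]
    - [-0.0004,0.011,0,0]
    - [-0.0004,0.016,0,0]
    - [-0.0005,0.021,0,0]
    - [-0.0005,0.026,0,0]
    - [-0.0005,0.031,0,0]
    - [-0.0006,0.036,0,0]
    - [-0.0006,0.041,0,0]
    - [-0.0007,0.046,0,0]
    - [-0.0007,0.05,0,0]

```text
t: 7.6
tcp_pos: [0.5237, 0.168, 0.0128]
tool_rot: [0.483, 0.515, -0.493, 0.508]
force: [-7.5, 0.4, 7.4]
finger_gap: 0.144
```

```bash
python3 mv.py .5844 .1709 .0130 2.6
```

```text
t 7.6 pos [0.5237 0.168  0.0128] heading 2.66 x-axis [-0.017 -0.003 -1.   ] gap 0.144 F [-7.55  0.35  7.42] q6 0.06
shift [-0.0012  0.0608 -0.0001] spin 0.06
```

Call:
play_rows:
  series:
    - [-0.0005,0.006,0,0]
    - [-0.0006,0.011,0,0]
    - [-0.0007,0.016,0,0]
    - [-0.0008,0.021,0,0]
    - [-0.0009,0.026,0,0]
    - [-0.001,0.031,0,0]
    - [-0.0011,0.036,0,0]
    - [-0.0012,0.041,0,0]
    - [-0.0013,0.046,0,0]
    - [-0.0013,0.05,0,0]
    - [-0.0013,0.053,0,0]

```text
t: 8.7
tcp_pos: [0.5717, 0.1702, 0.0129]
tool_rot: [0.48, 0.518, -0.496, 0.505]
force: [-9.2, -1.1, 7.5]
finger_gap: 0.142
```

```bash
python3 mv.py .5844 .1709 .0130 2.6; python3 - <<'E'
from look import *
look('s2',side=(200,130,150,110,5),top=(195,95,125,120,6))
E
```

```text
t 8.7 pos [0.5717 0.1702 0.0129] heading 2.67 x-axis [-0.028 -0.004 -1.   ] gap 0.142 F [-9.17 -1.07  7.52] q6 0.06
shift [-0.0005  0.0127 -0.0002] spin 0.07
```

View pics/top_s2.png

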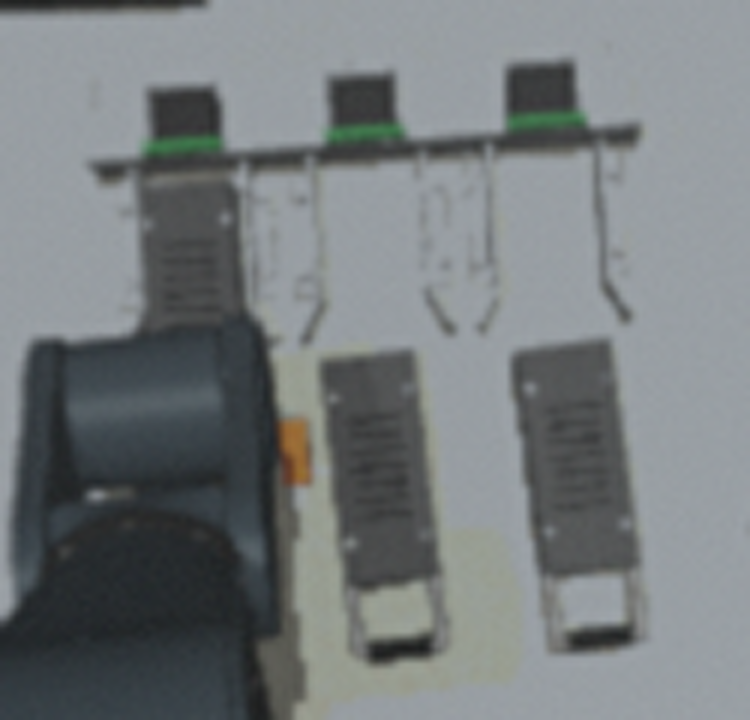

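Call:
play_rows:
  series:
    - [-0.0004,0.005,0,0]
    - [-0.0004,0.007,0,0]
    - [-0.0004,0.009,0,0]
    - [-0.0004,0.011,0,0]
    - [-0.0004,0.0125,0,0]
    - [-0.0004,0.014,0,0]
    - [-0.0004,0.015,0,0]

```text
t: 9.5
tcp_pos: [0.5818, 0.1707, 0.0128]
tool_rot: [0.477, 0.52, -0.499, 0.503]
force: [-8.3, -0.6, 10.5]
finger_gap: 0.148
```

Call:
play_rows:
  series:
    - [-0.0003,0.005,0,0]
    - [-0.0003,0.0065,0,0]
    - [-0.0003,0.008,0,0]
    - [-0.0003,0.009,0,0]

```text
t: 9.9
tcp_pos: [0.585, 0.1708, 0.0129]
tool_rot: [0.474, 0.523, -0.502, 0.5]
force: [-9.8, -0.1, 10.8]
finger_gap: 0.146
```

Call:
play_rows:
  series:
    - [-0.0004,0.006,0,0]
    - [-0.0004,0.008,0,0]
    - [-0.0004,0.009,0,0]
    - [-0.0004,0.009,0,0]

```text
t: 10.3
tcp_pos: [0.5871, 0.1709, 0.0128]
tool_rot: [0.469, 0.527, -0.506, 0.496]
force: [-10.4, -0.6, 10.8]
finger_gap: 0.146
```

Call:
play_rows:
  series:
    - [-0.0004,0.006,0,0]
    - [-0.0004,0.008,0,0]
    - [-0.0004,0.0095,0,0]
    - [-0.0004,0.0095,0,0]

```text
t: 10.7
tcp_pos: [0.5868, 0.1709, 0.0128]
tool_rot: [0.463, 0.532, -0.511, 0.491]
force: [-14.1, -0.3, 15.2]
finger_gap: 0.149
```

Call:
play_rows:
  series:
    - [-0.0003,0,0,0]
    - [-0.0003,0,0,0]

```text
t: 10.9
tcp_pos: [0.5851, 0.1709, 0.013]
tool_rot: [0.462, 0.533, -0.512, 0.49]
force: [-3.4, 0.7, 3.7]
finger_gap: 0.147
```

```bash
python3 mv.py .587 .1709 .0130 2.6; python3 - <<'E'
from look import *
look('s3',side=(200,130,150,110,5),top=(195,95,125,120,6))
E
```

```text
t 10.9 pos [0.5851 0.1709 0.013 ] heading 2.75 x-axis [-0.092 -0.01  -0.996] gap 0.147 F [-3.42  0.65  3.75] q6 0.05
shift [-0.0002  0.0019  0.    ] spin 0.15
```

View pics/top_s3.png

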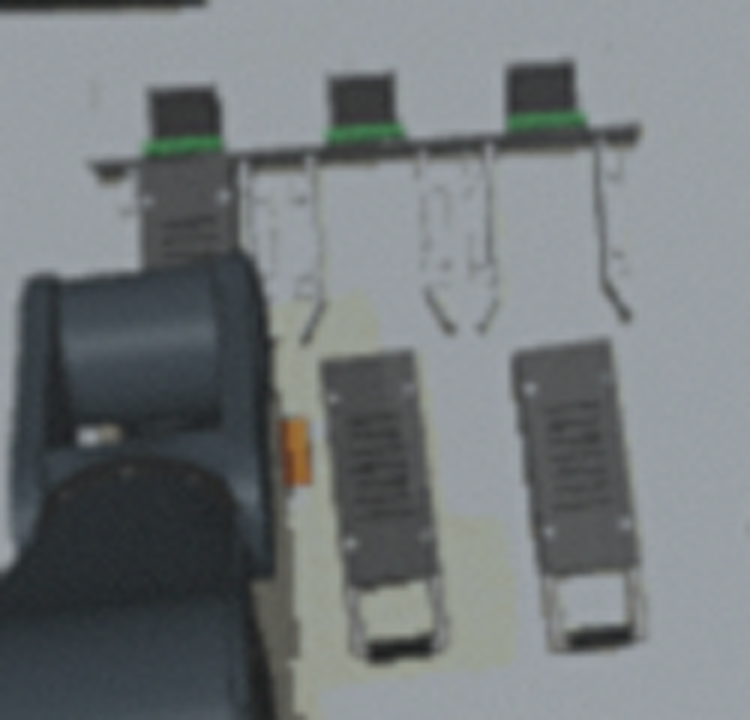

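View pics/side_s3.png

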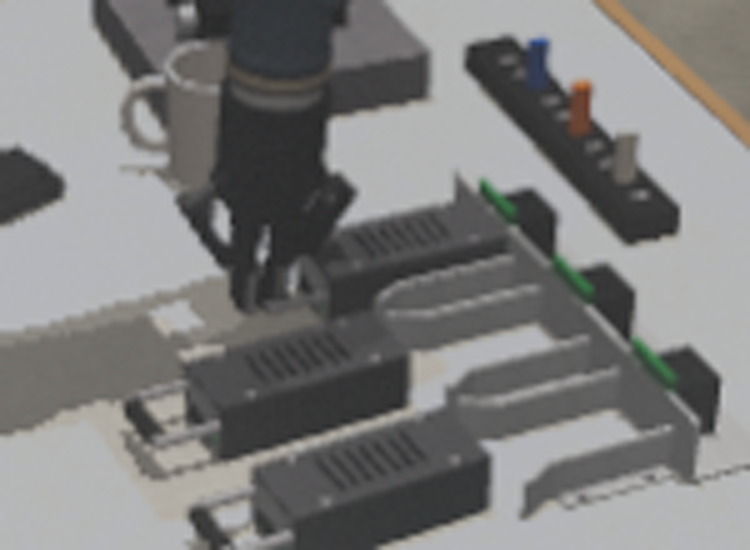

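Home: the module's rear edge meets the stop at top crop y≈155. Contact also showed as force rising from 10 to 14 N with no motion. I release.

Call:
play_rows:
  series:
    - [0,0,0,0]
    - [0,0,0,0]
    - [0,0,0,0]
    - [0,0,0,0]
    - [0,0,0,0]
  claw: 42

```text
t: 11.5
tcp_pos: [0.5856, 0.1709, 0.0129]
tool_rot: [0.462, 0.532, -0.512, 0.49]
force: [-0.2, 0.6, -0.4]
finger_gap: 0.423
```

```bash
python3 mv.py .5851 .1709 .1 2.6; python3 - <<'E'
from look import *
look('s4',side=(200,140,110,80,7),top=None)
E
```

```text
t 11.5 pos [0.5856 0.1709 0.0129] heading 2.74 x-axis [-0.092 -0.01  -0.996] gap 0.423 F [-0.2   0.63 -0.35] q6 0.05
shift [-0.0866 -0.0085  0.0004] spin 0.14
```

View pics/side_s4.png

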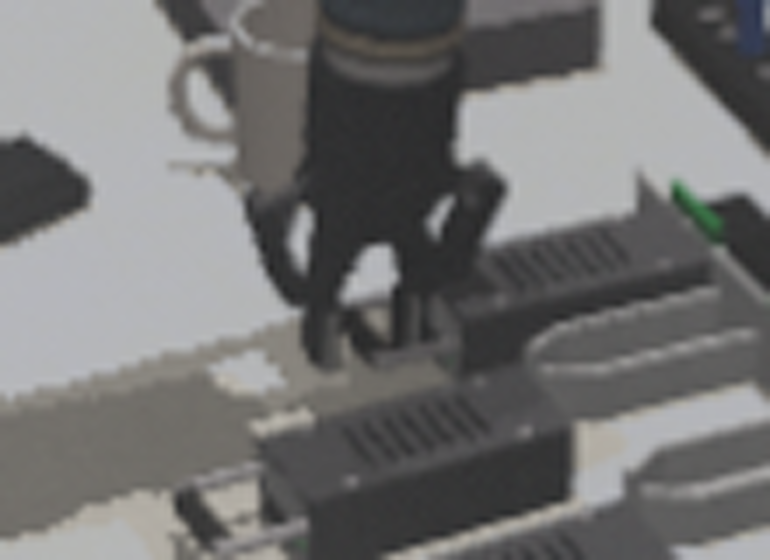

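```bash
python3 mv.py .5851 .1709 .1 2.6;python3 mv.py .4598 .0503 .1 5.8
```

```text
t 11.55 pos [0.5854 0.1709 0.0129] heading 2.75 x-axis [-0.092 -0.01  -0.996] gap 0.416 F [-0.22 -0.21 -0.66] q6 0.05
shift [-0.0866 -0.0084  0.0004] spin 0.15
t 11.55 pos [0.5854 0.1709 0.0129] heading 2.75 x-axis [-0.092 -0.01  -0.996] gap 0.416 F [-0.22 -0.21 -0.66] q6 0.05
shift [-0.074  -0.1387  0.1148] spin -3.05
```

Call:
play_rows:
  series:
    - [-0.02,-0.002,0,0]
    - [-0.045,-0.0045,0,0]
    - [-0.07,-0.007,0,0]
    - [-0.0866,-0.0085,0.0004,0]
    - [-0.083,-0.04,0.03,-1]
    - [-0.08,-0.08,0.06,-2]
    - [-0.077,-0.11,0.09,-3]
    - [-0.074,-0.1387,0.1148,-3.05]
    - [-0.074,-0.1387,0.1148,-3.05]
    - [-0.074,-0.1387,0.1148,-3.05]

```text
t: 12.55
tcp_pos: [0.4602, 0.0498, 0.1004]
tool_rot: [0.45, 0.545, -0.498, 0.502]
force: [0.1, 0.4, -0.2]
finger_gap: 0.422
```

```bash
python3 mv.py .4598 .0503 .0125 5.8; python3 - <<'E'
from look import *
look('s5',side=(200,120,150,110,5),top=(195,95,125,120,6))
E
```

```text
t 12.55 pos [0.4602 0.0498 0.1004] heading 5.71 x-axis [-0.091 -0.009 -0.996] gap 0.422 F [ 0.08  0.38 -0.18] q6 -0.2
shift [ 0.0875  0.0076 -0.0005] spin -0.09
```

View pics/top_s5.png

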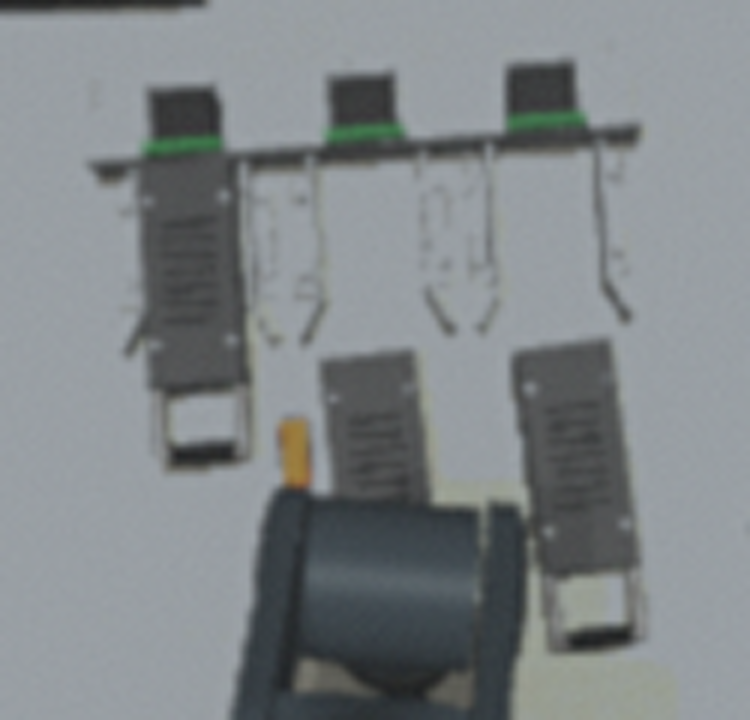

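View pics/side_s5.png

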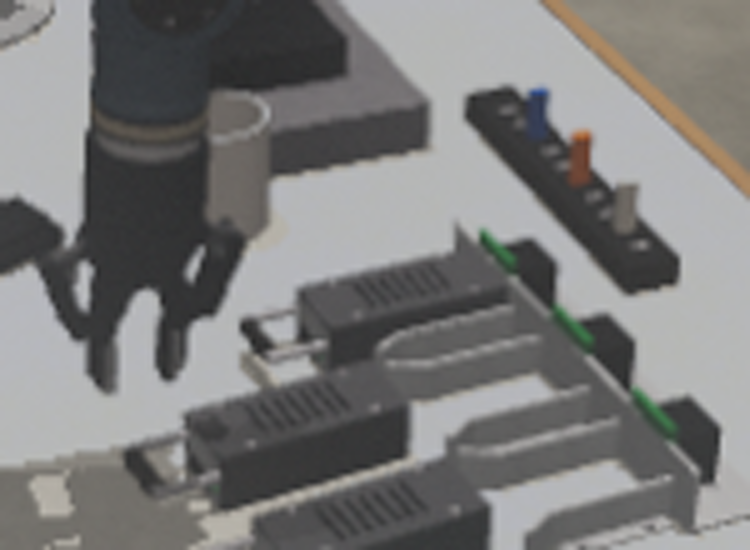

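Call:
play_rows:
  series:
    - [0.03,0.0026,-0.0005,0]
    - [0.055,0.005,-0.0005,0]
    - [0.075,0.0066,-0.0005,0]
    - [0.083,0.0073,-0.0005,0]
    - [0.0875,0.0076,-0.0005,0]
    - [0.0875,0.0076,-0.0005,0]
    - [0.0875,0.0076,-0.0005,0]

```text
t: 13.35
tcp_pos: [0.462, 0.051, 0.013]
tool_rot: [0.45, 0.545, -0.497, 0.504]
force: [-0.3, -0.9, 0.3]
finger_gap: 0.42
```

```bash
python3 mv.py .4598 .0503 .0125 5.8; python3 - <<'E'
from look import *
look('g2',side=(190,165,90,70,8),top=None)
E
```

```text
t 13.35 pos [0.462 0.051 0.013] heading 5.84 x-axis [-0.088 -0.01  -0.996] gap 0.42 F [-0.28 -0.9   0.29] q6 -0.19
shift [ 0.0007 -0.0022  0.0005] spin 0.04
```

View pics/side_g2.png

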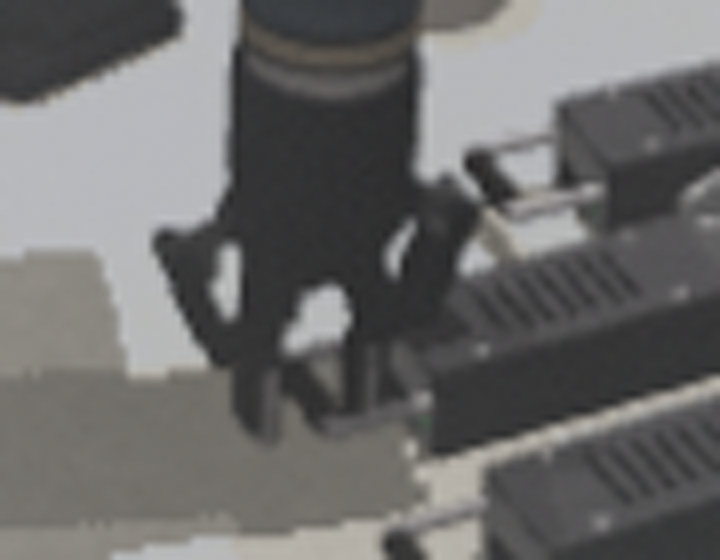

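The fingers straddle the middle tube with their midpoint at x≈313 and the tube at ≈315. I close.

Call:
play_rows:
  series:
    - [0,0,0,0]
    - [0,0,0,0]
    - [0,0,0,0]
    - [0,0,0,0]
    - [0,0,0,0]
    - [0,0,0,0]
    - [0,0,0,0]
  claw: 0

```text
t: 14.1
tcp_pos: [0.4621, 0.0509, 0.0132]
tool_rot: [0.45, 0.545, -0.497, 0.504]
force: [-0.1, 0.2, 1.5]
finger_gap: 0.148
```

Call:
play_rows:
  series:
    - [0,0,0,0]
    - [0,0,0,0]

```text
t: 14.3
tcp_pos: [0.4621, 0.0508, 0.0131]
tool_rot: [0.45, 0.545, -0.497, 0.504]
force: [0.6, -0.6, 1.6]
finger_gap: 0.149
```

```bash
python3 mv.py .4598 .0503 .0125 5.8
```

```text
t 14.3 pos [0.4621 0.0508 0.0131] heading 5.83 x-axis [-0.087 -0.01  -0.996] gap 0.149 F [ 0.59 -0.59  1.61] q6 -0.19
shift [ 0.0008 -0.0023  0.0003] spin 0.03
```

Call:
play_rows:
  series:
    - [-0.002,0.0002,0,0]
    - [-0.004,0.0003,0,0]
    - [-0.006,0.0005,0,0]
    - [-0.008,0.0007,0,0]
    - [-0.01,0.0008,0,0]
    - [-0.0105,0.0008,0,0]
    - [-0.0105,0.0008,0,0]
    - [-0.0105,0.0008,0,0]

```text
t: 15.1
tcp_pos: [0.4638, 0.0511, 0.0235]
tool_rot: [0.45, 0.545, -0.497, 0.504]
force: [0.1, -0.1, -0.3]
finger_gap: 0.148
```

Call:
play_rows:
  series:
    - [0,0,0,0]
    - [0,0,0,0]
    - [0,0,0,0]

```text
t: 15.4
tcp_pos: [0.4638, 0.0511, 0.0235]
tool_rot: [0.45, 0.545, -0.497, 0.504]
force: [0.2, 0.3, 0.2]
finger_gap: 0.146
```

Call:
play_rows:
  series:
    - [0,0,0,0]
    - [0,0,0,0]
    - [0,0,0,0]

```text
t: 15.7
tcp_pos: [0.4638, 0.0511, 0.0235]
tool_rot: [0.45, 0.545, -0.497, 0.504]
force: [0.5, 0.3, -1.0]
finger_gap: 0.146
```

Call:
play_rows:
  series:
    - [0,0,0,0]
    - [0,0,0,0]
    - [0,0,0,0]

```text
t: 16.0
tcp_pos: [0.4638, 0.0511, 0.0235]
tool_rot: [0.45, 0.545, -0.497, 0.504]
force: [0.3, 0.3, -1.8]
finger_gap: 0.15
```

```bash
python3 - <<'E'
from look import *
look('w2',side=(190,150,130,100,6),top=None); print(manip.sense()['force'])
E
```

```text
[-0.51118797 -0.17857998  0.73903306]
```

View pics/side_w2.png

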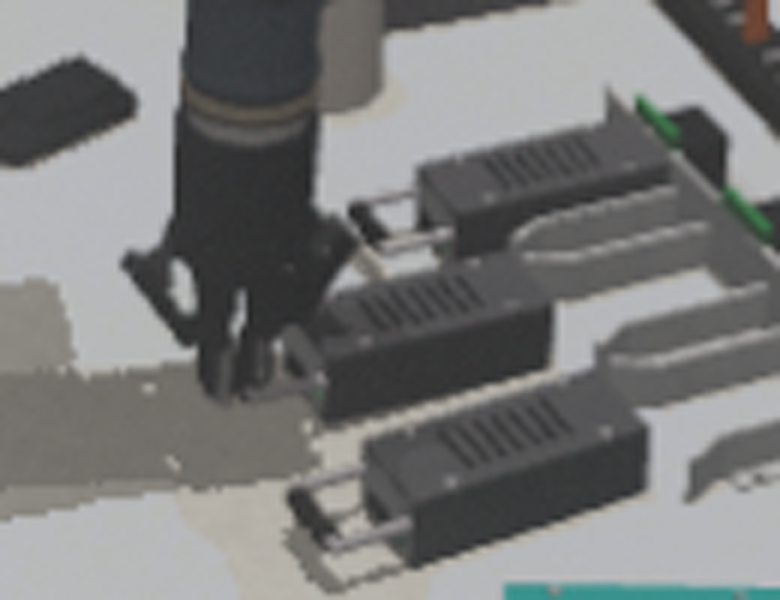

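```bash
python3 - <<'E'
from h import *
a=np.load('side_g2.npz')['image'];b=np.load('side_w2.npz')['image']
x,y,w,h,k=225,185,70,50,10
f=lambda i:cv2.resize(i[y:y+h,x:x+w],None,fx=k,fy=5.5,interpolation=cv2.INTER_CUBIC)
cv2.imwrite('pics/cmp2.png',np.vstack([f(a),f(b)]))
E
```

```text
(no output)
```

View pics/cmp2.png

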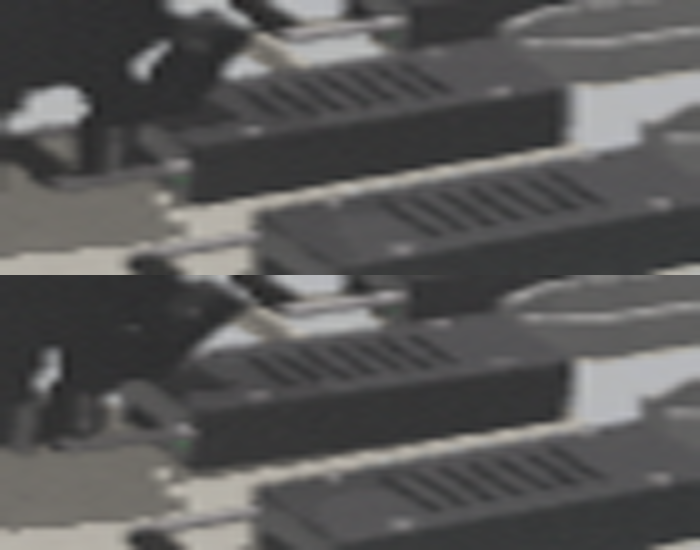

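The front bottom corner is up about 2 px with the rear unmoved, so the end was raised. The load is only about 0.5 N, so the middle one is empty. I lower it to where it stood and let go.

Call:
play_rows:
  series:
    - [0.003,-0.0002,0,0]
    - [0.006,-0.0005,0,0]
    - [0.008,-0.0006,0,0]
    - [0.0095,-0.0008,0,0]
    - [0.0105,-0.0008,0,0]
    - [0.0105,-0.0008,0,0]
    - [0.0105,-0.0008,0,0]

```text
t: 16.75
tcp_pos: [0.4616, 0.0509, 0.0132]
tool_rot: [0.45, 0.545, -0.497, 0.504]
force: [-0.9, -0.2, 3.5]
finger_gap: 0.147
```

Call:
play_rows:
  series:
    - [0,0,0,0]
    - [0,0,0,0]
    - [0,0,0,0]
    - [0,0,0,0]
    - [0,0,0,0]
  claw: 42

```text
t: 17.25
tcp_pos: [0.4617, 0.0509, 0.0132]
tool_rot: [0.45, 0.545, -0.497, 0.504]
force: [0.2, 0.7, 0.3]
finger_gap: 0.423
```

```bash
python3 mv.py .4621 .0508 .1 5.8;python3 mv.py .4665 -.071 .1 6.7; python3 - <<'E'
from look import *
look('r2',side=(190,165,90,70,8),top=None)
E
```

```text
t 17.25 pos [0.4617 0.0509 0.0132] heading 5.83 x-axis [-0.088 -0.01  -0.996] gap 0.423 F [0.17 0.69 0.33] q6 -0.19
shift [-0.0865 -0.0073  0.0002] spin 0.03
t 17.25 pos [0.4617 0.0509 0.0132] heading 5.83 x-axis [-0.088 -0.01  -0.996] gap 0.423 F [0.17 0.69 0.33] q6 -0.19
shift [-0.0857 -0.0153  0.1218] spin -0.87
```

View pics/side_r2.png

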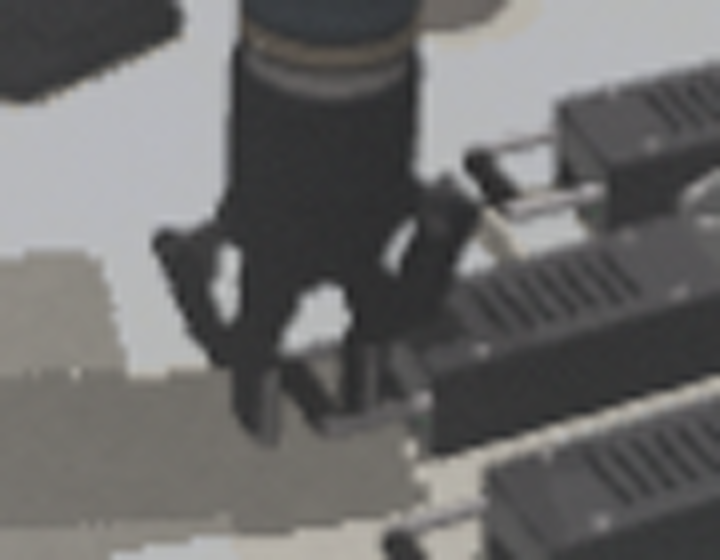

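Call:
play_rows:
  series:
    - [-0.02,-0.0017,0,0]
    - [-0.045,-0.0038,0,0]
    - [-0.07,-0.006,0,0]
    - [-0.0865,-0.0073,0.0002,0]
    - [-0.086,-0.01,0.03,-0.3]
    - [-0.086,-0.013,0.07,-0.6]
    - [-0.086,-0.015,0.105,-0.9]
    - [-0.0857,-0.0158,0.1222,-0.9]
    - [-0.0857,-0.0158,0.1222,-0.9]
    - [-0.0857,-0.0158,0.1222,-0.9]

```text
t: 18.3
tcp_pos: [0.4656, -0.0713, 0.1]
tool_rot: [0.446, 0.549, -0.493, 0.506]
force: [0.0, -0.6, -0.4]
finger_gap: 0.422
```

```bash
python3 mv.py .466 -.0715 .013 6.7; python3 - <<'E'
from look import *
look('s6',side=(200,120,150,110,5),top=(195,95,125,120,6))
E
```

```text
t 18.3 pos [ 0.4656 -0.0713  0.1   ] heading 6.67 x-axis [-0.089 -0.009 -0.996] gap 0.422 F [ 0.02 -0.59 -0.36] q6 -0.44
shift [0.0866 0.0082 0.0004] spin -0.03
```

View pics/top_s6.png

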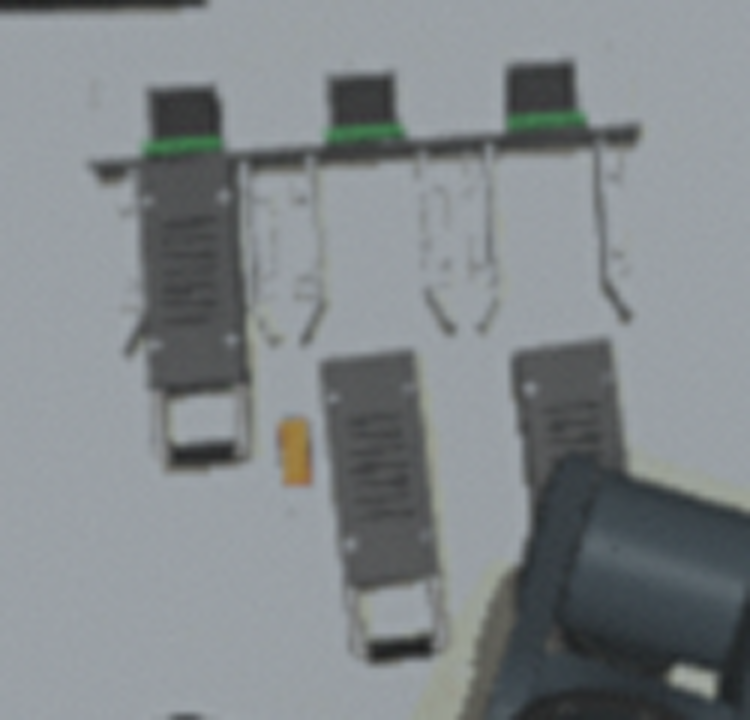

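Call:
play_rows:
  series:
    - [0.03,0.0022,0,0]
    - [0.055,0.004,0,0]
    - [0.075,0.0055,0,0]
    - [0.082,0.0062,0.0002,0]
    - [0.0866,0.0065,0.0004,0]
    - [0.0866,0.0065,0.0004,0]
    - [0.0866,0.0065,0.0004,0]

```text
t: 19.1
tcp_pos: [0.4647, -0.0708, 0.0138]
tool_rot: [0.446, 0.549, -0.492, 0.507]
force: [0.2, -0.4, -0.1]
finger_gap: 0.421
```

```bash
python3 mv.py .466 -.0715 .013 6.7; python3 - <<'E'
from look import *
look('g3',side=(205,185,90,70,8),top=None)
E
```

```text
t 19.1 pos [ 0.4647 -0.0708  0.0138] heading 6.8 x-axis [-0.088 -0.01  -0.996] gap 0.421 F [ 0.23 -0.37 -0.15] q6 -0.42
shift [0.0007 0.0013 0.0008] spin 0.1
```

View pics/side_g3.png

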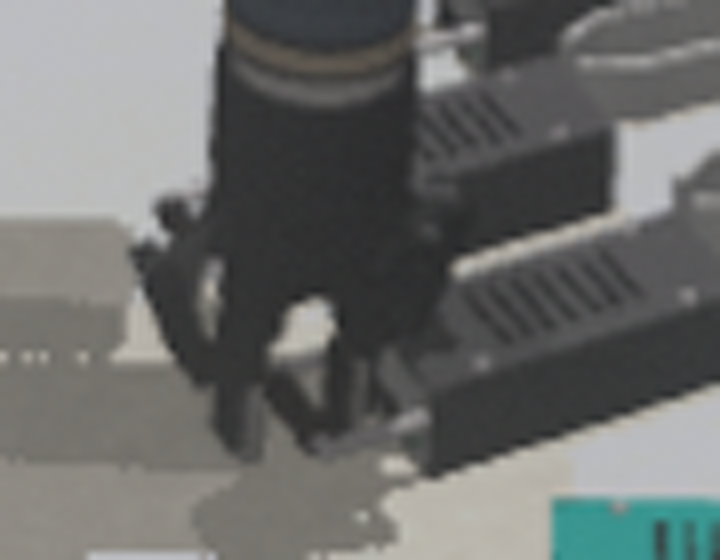

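The fingers straddle the right tube with their midpoint at x≈295 and the tube at ≈297. I close and weigh.

Call:
play_rows:
  series:
    - [0.0003,0.0005,0,0]
    - [0.0005,0.0007,0,0]
    - [0.0005,0.0007,0,0]
    - [0.0005,0.0007,0,0]
    - [0.0005,0.0007,0,0]
    - [0.0005,0.0007,0,0]
    - [0.0005,0.0007,0,0]
    - [0.0005,0.0007,0,0]
  claw: 0

```text
t: 19.95
tcp_pos: [0.4662, -0.0711, 0.0142]
tool_rot: [0.446, 0.548, -0.492, 0.508]
force: [-0.3, -0.1, 5.7]
finger_gap: 0.145
```

Call:
play_rows:
  series:
    - [-0.002,0.0002,0,0]
    - [-0.004,0.0003,0,0]
    - [-0.006,0.0005,0,0]
    - [-0.008,0.0007,0,0]
    - [-0.01,0.0008,0,0]
    - [-0.0105,0.0008,0,0]
    - [-0.0105,0.0008,0,0]
    - [-0.0105,0.0008,0,0]

```text
t: 20.75
tcp_pos: [0.4681, -0.0709, 0.0246]
tool_rot: [0.446, 0.548, -0.492, 0.508]
force: [0.4, -0.1, -2.8]
finger_gap: 0.148
```

Call:
play_rows:
  series:
    - [0,0,0,0]
    - [0,0,0,0]
    - [0,0,0,0]

```text
t: 21.05
tcp_pos: [0.4681, -0.0709, 0.0245]
tool_rot: [0.446, 0.548, -0.492, 0.508]
force: [1.2, 0.2, -3.0]
finger_gap: 0.145
```

Call:
play_rows:
  series:
    - [0,0,0,0]
    - [0,0,0,0]
    - [0,0,0,0]

```text
t: 21.35
tcp_pos: [0.4681, -0.0709, 0.0245]
tool_rot: [0.446, 0.548, -0.492, 0.508]
force: [0.2, -0.7, -3.7]
finger_gap: 0.146
```

Call:
play_rows:
  series:
    - [0,0,0,0]
    - [0,0,0,0]
    - [0,0,0,0]

```text
t: 21.65
tcp_pos: [0.4681, -0.0709, 0.0245]
tool_rot: [0.446, 0.548, -0.492, 0.508]
force: [0.8, -0.0, -3.6]
finger_gap: 0.149
```

```bash
python3 mv.py .466 -.0715 .013 6.7;python3 - <<'E'
from h import *
from look import *
look('w3',side=(205,185,90,70,8),top=None)
a=np.load('side_g3.npz')['image'];b=np.load('side_w3.npz')['image']
x,y,w,h,k=235,205,70,50,10
f=lambda i:cv2.resize(i[y:y+h,x:x+w],None,fx=k,fy=5.5,interpolation=cv2.INTER_CUBIC)
cv2.imwrite('pics/cmp3.png',np.vstack([f(a),f(b)]))
E
```

```text
t 21.65 pos [ 0.4681 -0.0709  0.0245] heading 6.76 x-axis [-0.085 -0.011 -0.996] gap 0.149 F [ 0.76 -0.02 -3.59] q6 -0.42
shift [ 0.0117 -0.0011  0.0003] spin 0.06
```

View pics/cmp3.png

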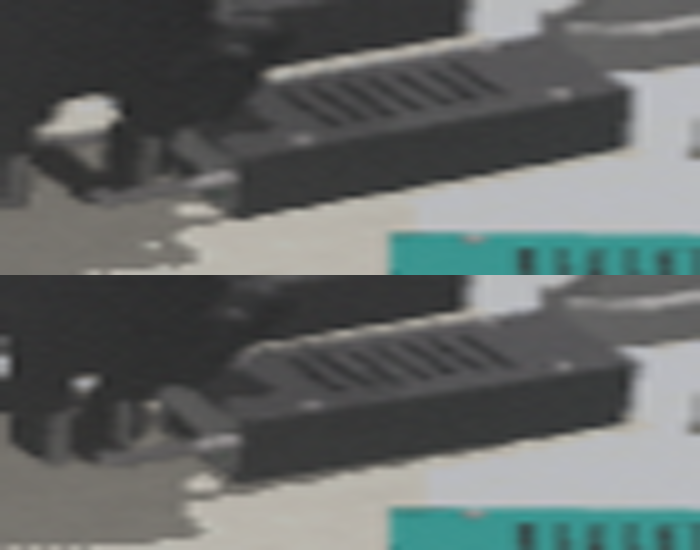

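Load is about 3.2 N net, so the right one is built. I lower it flat.

Call:
play_rows:
  series:
    - [0.003,-0.0002,0,0]
    - [0.006,-0.0005,0,0]
    - [0.008,-0.0006,0,0]
    - [0.0095,-0.0008,0,0]
    - [0.0101,-0.0008,0,0]
    - [0.0101,-0.0008,0,0]
    - [0.0101,-0.0008,0,0]

```text
t: 22.4
tcp_pos: [0.4663, -0.0711, 0.0145]
tool_rot: [0.446, 0.548, -0.492, 0.508]
force: [-0.2, 0.1, -2.3]
finger_gap: 0.147
```

```bash
for a in ".481 -.064 .0146 4.8" ".4962 -.0569 .0148 2.8" ".546 -.0547 .0150 2.8" ".581 -.0531 .0150 2.8" ".596 -.0524 .0150 2.8"; do python3 mv.py $a; done
```

```text
t 22.4 pos [ 0.4663 -0.0711  0.0145] heading 6.77 x-axis [-0.086 -0.011 -0.996] gap 0.147 F [-0.19  0.1  -2.27] q6 -0.42
shift [-0.0014  0.0154 -0.0053] spin 1.97
t 22.4 pos [ 0.4663 -0.0711  0.0145] heading 6.77 x-axis [-0.086 -0.011 -0.996] gap 0.147 F [-0.19  0.1  -2.27] q6 -0.42
shift [-0.003   0.0312 -0.0105] spin 3.97
t 22.4 pos [ 0.4663 -0.0711  0.0145] heading 6.77 x-axis [-0.086 -0.011 -0.996] gap 0.147 F [-0.19  0.1  -2.27] q6 -0.42
shift [-0.0075  0.0808 -0.0069] spin 3.97
t 22.4 pos [ 0.4663 -0.0711  0.0145] heading 6.77 x-axis [-0.086 -0.011 -0.996] gap 0.147 F [-0.19  0.1  -2.27] q6 -0.42
shift [-0.0105  0.1156 -0.0043] spin 3.97
t 22.4 pos [ 0.4663 -0.0711  0.0145] heading 6.77 x-axis [-0.086 -0.011 -0.996] gap 0.147 F [-0.19  0.1  -2.27] q6 -0.42
shift [-0.0118  0.1305 -0.0033] spin 3.97
```

Call:
play_rows:
  series:
    - [0.0002,0.004,-0.001,0.4]
    - [-0.0004,0.009,-0.003,1.1]
    - [-0.0011,0.0154,-0.0055,2]
    - [-0.0018,0.022,-0.008,2.9]
    - [-0.0026,0.028,-0.0105,3.7]
    - [-0.0028,0.031,-0.011,4]
    - [-0.0028,0.031,-0.011,4]

```text
t: 23.1
tcp_pos: [0.4974, -0.0564, 0.0146]
tool_rot: [0.464, 0.53, -0.51, 0.493]
force: [-0.0, -0.3, -3.2]
finger_gap: 0.144
```

```bash
for a in ".546 -.0547 .0148 2.8" ".596 -.0524 .0148 2.8"; do python3 mv.py $a; done; python3 - <<'E'
from look import *
look('s7',side=(230,150,120,100,6),top=(195,95,125,120,6))
E
```

```text
t 23.1 pos [ 0.4974 -0.0564  0.0146] heading 2.78 x-axis [-0.083 -0.011 -0.996] gap 0.144 F [-0.02 -0.27 -3.25] q6 -0.31
shift [-0.0043  0.0484  0.0007] spin -0.02
t 23.1 pos [ 0.4974 -0.0564  0.0146] heading 2.78 x-axis [-0.083 -0.011 -0.996] gap 0.144 F [-0.02 -0.27 -3.25] q6 -0.31
shift [-0.0084  0.0983  0.0008] spin -0.02
```

View pics/top_s7.png

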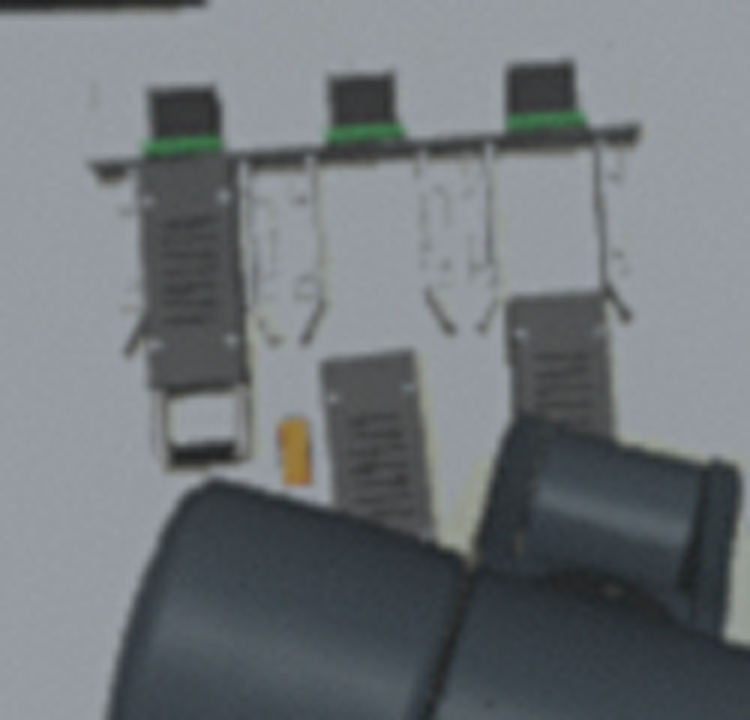

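View pics/side_s7.png

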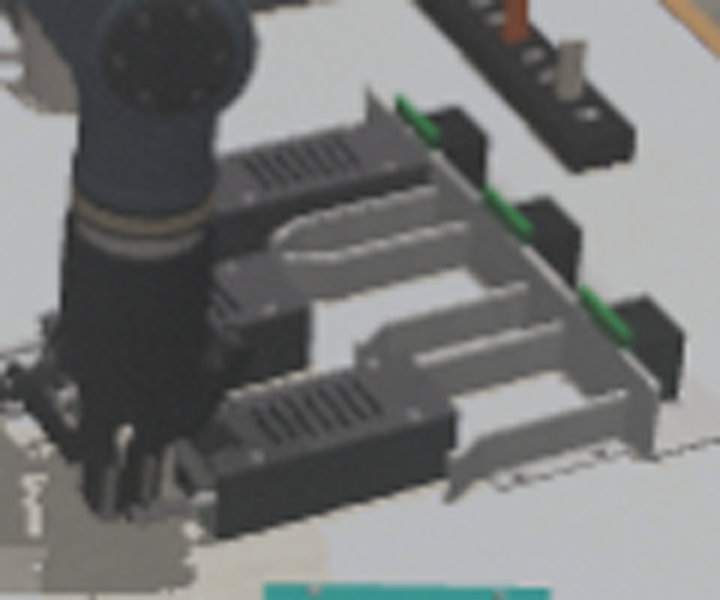

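Call:
play_rows:
  series:
    - [0,0.004,-0.0003,0]
    - [-0.0006,0.009,-0.0004,0]
    - [-0.001,0.014,-0.0004,0]
    - [-0.0014,0.019,-0.0004,0]
    - [-0.0019,0.025,-0.0004,0]
    - [-0.0024,0.031,-0.0004,0]
    - [-0.003,0.037,-0.0004,0]
    - [-0.0035,0.043,-0.0003,0]
    - [-0.004,0.049,-0.0002,0]
    - [-0.0045,0.055,-0.0001,0]
    - [-0.005,0.061,0,0]
    - [-0.0055,0.067,0,0]
    - [-0.006,0.073,0,0]
    - [-0.0065,0.078,0,0]
    - [-0.0068,0.082,0,0]
    - [-0.0068,0.082,0,0]

```text
t: 24.8
tcp_pos: [0.5811, -0.0528, 0.0147]
tool_rot: [0.465, 0.529, -0.51, 0.494]
force: [-0.1, 0.8, -3.6]
finger_gap: 0.145
```

```bash
for a in ".596 -.0524 .0146 2.8"; do python3 mv.py $a; done; python3 - <<'E'
from look import *
look('s8',side=(230,150,120,100,6),top=(195,95,125,120,6))
E
```

```text
t 24.8 pos [ 0.5811 -0.0528  0.0147] heading 2.76 x-axis [-0.08  -0.012 -0.997] gap 0.145 F [-0.14  0.84 -3.6 ] q6 -0.28
shift [-0.0011  0.0149  0.0003] spin -0.04
```

View pics/top_s8.png

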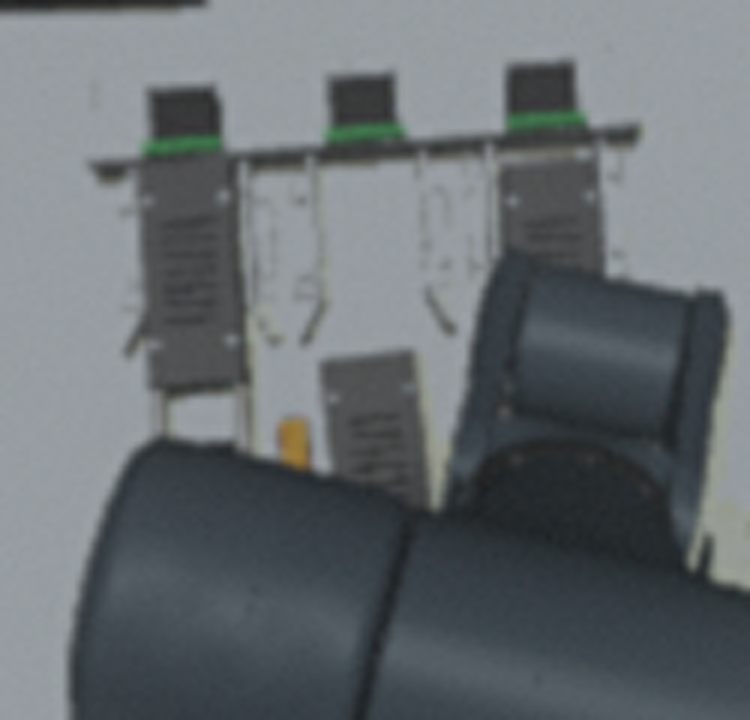

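Call:
play_rows:
  series:
    - [0.0002,0.002,0,0]
    - [0,0.004,0,0]
    - [-0.0001,0.006,0,0]
    - [-0.0003,0.008,0,0]
    - [-0.0004,0.0095,0,0]
    - [-0.0005,0.011,0,0]
    - [-0.0005,0.012,0,0]
    - [-0.0005,0.012,0,0]

```text
t: 25.7
tcp_pos: [0.5934, -0.0523, 0.0144]
tool_rot: [0.465, 0.529, -0.51, 0.494]
force: [-1.7, -0.1, -2.4]
finger_gap: 0.145
```

Call:
play_rows:
  series:
    - [0,0.001,0,0]
    - [-0.0001,0.002,0,0]
    - [-0.0001,0.003,0,0]
    - [-0.0001,0.003,0,0]

```text
t: 26.1
tcp_pos: [0.5965, -0.0521, 0.0143]
tool_rot: [0.465, 0.529, -0.51, 0.494]
force: [-2.5, -0.4, -1.0]
finger_gap: 0.145
```

Call:
play_rows:
  series:
    - [0,0.001,0,0]
    - [0,0.002,0,0]
    - [0,0.003,0,0]
    - [0,0.003,0,0]

```text
t: 26.5
tcp_pos: [0.5977, -0.052, 0.0143]
tool_rot: [0.464, 0.53, -0.51, 0.493]
force: [-6.5, -0.8, 1.5]
finger_gap: 0.143
```

Call:
play_rows:
  series:
    - [0,0.001,0,0]
    - [0,0.002,0,0]
    - [0,0.003,0,0]
    - [0,0.003,0,0]

```text
t: 26.9
tcp_pos: [0.5977, -0.052, 0.0143]
tool_rot: [0.462, 0.532, -0.512, 0.492]
force: [-8.9, -1.7, 4.6]
finger_gap: 0.141
```

Call:
play_rows:
  series:
    - [-0.0002,0.003,0,0]
    - [-0.0002,0.006,0,0]
    - [-0.0002,0.008,0,0]
    - [-0.0002,0.008,0,0]

```text
t: 27.3
tcp_pos: [0.5975, -0.0519, 0.0142]
tool_rot: [0.457, 0.537, -0.516, 0.487]
force: [-17.1, -4.4, 12.1]
finger_gap: 0.147
```

Call:
play_rows:
  series:
    - [-0.0002,0,0,0]
    - [-0.0002,0,0,0]

```text
t: 27.5
tcp_pos: [0.5974, -0.0521, 0.0144]
tool_rot: [0.457, 0.537, -0.516, 0.487]
force: [-4.0, -2.1, -1.8]
finger_gap: 0.15
```

Call:
play_rows:
  series:
    - [0,0,0,0]
    - [0,0,0,0]
    - [0,0,0,0]
    - [0,0,0,0]
    - [0,0,0,0]
  claw: 42

```text
t: 28.0
tcp_pos: [0.598, -0.0521, 0.0146]
tool_rot: [0.457, 0.537, -0.516, 0.487]
force: [-0.1, 0.6, 0.4]
finger_gap: 0.419
```

```bash
python3 mv.py .597 -.052 .11 2.8; python3 - <<'E'
from look import *
look('r3',side=(230,150,100,80,7),top=None)
E
```

```text
t 28.0 pos [ 0.598  -0.0521  0.0146] heading 2.92 x-axis [-0.107 -0.012 -0.994] gap 0.419 F [-0.07  0.65  0.36] q6 -0.27
shift [-0.0948 -0.0112  0.0005] spin 0.12
```

View pics/side_r3.png

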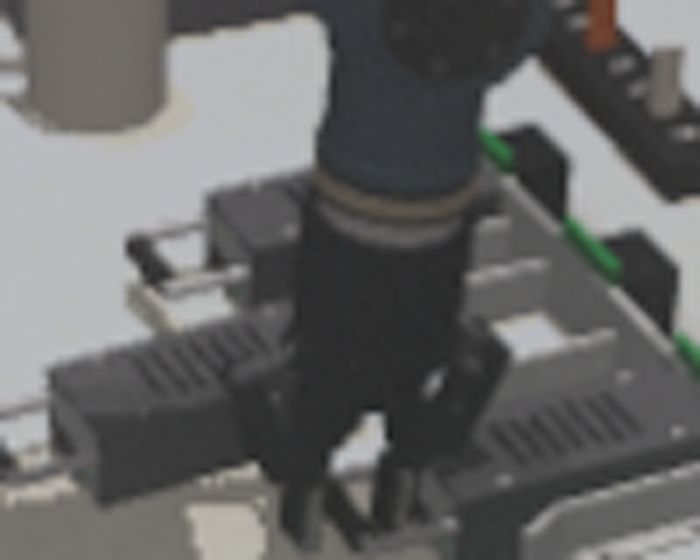

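Call:
play_rows:
  series:
    - [-0.02,-0.0023,0,0]
    - [-0.045,-0.0053,0,0]
    - [-0.07,-0.0083,0,0]
    - [-0.0948,-0.0112,0.0005,0]
    - [-0.13,-0.04,0.02,0]
    - [-0.16,-0.08,0.06,0]
    - [-0.17,-0.12,0.1,0]
    - [-0.17,-0.14,0.14,0]
    - [-0.17,-0.14,0.18,0]
    - [-0.17,-0.14,0.2,0]
    - [-0.17,-0.14,0.2,0]
    - [-0.17,-0.14,0.2,0]

```text
t: 29.25
tcp_pos: [0.487, -0.2567, 0.1997]
tool_rot: [0.458, 0.537, -0.516, 0.486]
force: [-1.3, -0.4, 0.2]
finger_gap: 0.42
```

```bash
python3 mv.py .597 -.052 .11 2.8; python3 - <<'E'
from look import *
look('f',side=(200,120,160,120,5),top=(195,95,125,120,6))
E
```

```text
t 29.25 pos [ 0.487  -0.2567  0.1997] heading 2.84 x-axis [-0.108 -0.011 -0.994] gap 0.42 F [-1.34 -0.38  0.2 ] q6 -0.66
shift [ 0.0751  0.1291 -0.1994] spin 0.04
```

View pics/top_f.png

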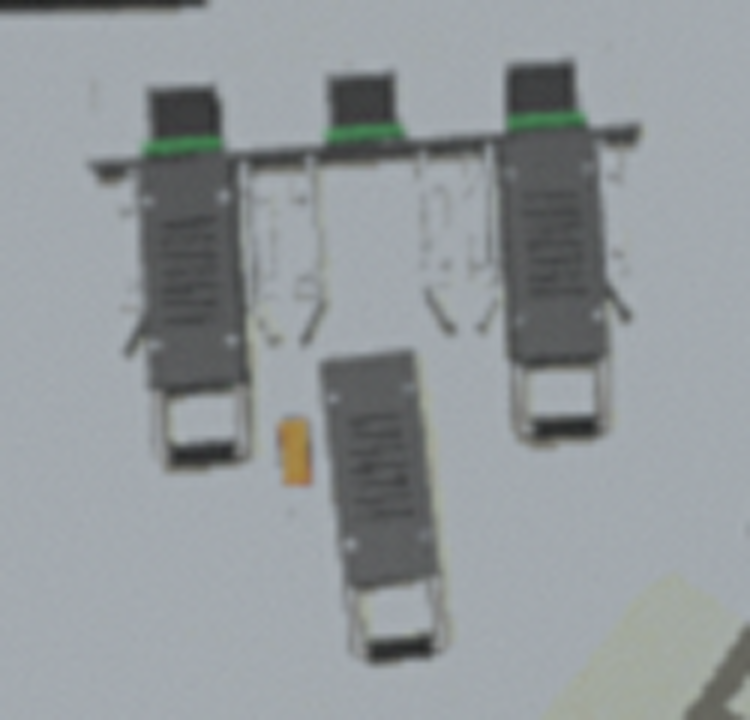

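View pics/side_f.png

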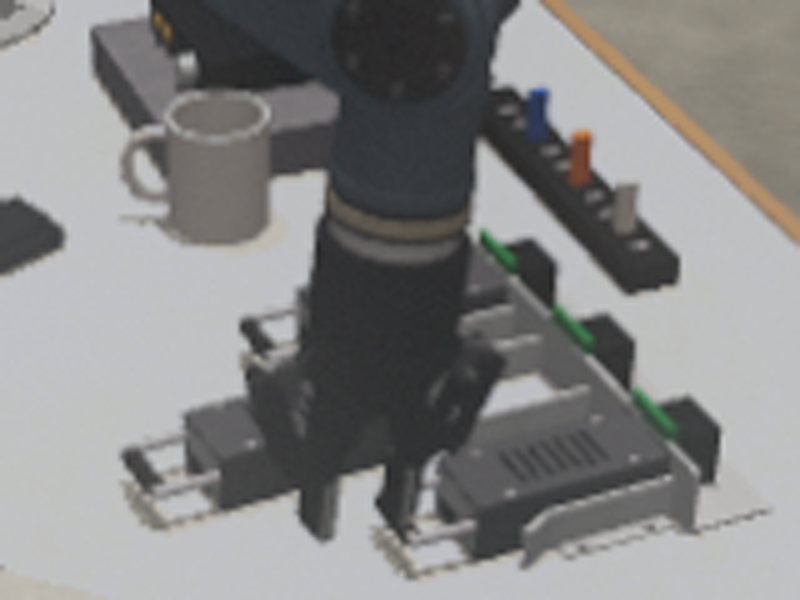

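```bash
python3 - <<'E'
from h import *
s=np.load('top_f.npz');c=cam(s);g=cv2.cvtColor(s['image'],cv2.COLOR_BGR2GRAY).astype(np.float32)
def samp(P):
    u=proj(c,P).astype(np.float32);return cv2.remap(g,u[:,0].reshape(1,-1),u[:,1].reshape(1,-1),cv2.INTER_CUBIC)[0]
cr=np.array([.7695,.0665,0,np.radians(2.55)])
def edge(xs,pr):
    lo,hi=pr.min(),pr.max();m=(lo+hi)/2
    i=np.where(np.diff(np.sign(pr-m)))[0]
    return [round(1e3*(xs[j]+(m-pr[j])/(pr[j+1]-pr[j])*(xs[1]-xs[0])),2) for j in i]
for b in(.112,-.112):
    xs=np.arange(-.165,-.12,.001)
    # front face bottom edge visible (faces camera) z=.044 top edge location:
    for o in(-.018,-.009,0,.009,.018):
        print(b,o,'front',edge(xs,samp(tf(cr,[[x,b+o,.044] for x in xs]))), end=' ')
    xs=np.arange(-.2,-.165,.001);t=np.mean([samp(tf(cr,[[x,b+o,.028] for x in xs])) for o in(-.015,-.005,.005,.015)],0)
    print('\n tube',edge(xs,t))
xs=np.arange(-.02,.006,.001)
for b in(.056+.0,.05,-.05,-.056,-.062): print('stop z50',b,edge(xs,samp(tf(cr,[[x,b,.05] for x in xs]))))
E
```

```text
0.112 -0.018 front [np.float64(-146.26)] 0.112 -0.009 front [np.float64(-146.1)] 0.112 0 front [np.float64(-145.97)] 0.112 0.009 front [np.float64(-147.02)] 0.112 0.018 front [np.float64(-148.12)] 
 tube [np.float64(-189.29), np.float64(-174.42)]
-0.112 -0.018 front [np.float64(-144.48)] -0.112 -0.009 front [np.float64(-144.62)] -0.112 0 front [np.float64(-144.1)] -0.112 0.009 front [np.float64(-143.71)] -0.112 0.018 front [np.float64(-144.35)] 
 tube [np.float64(-186.96), np.float64(-172.32)]
stop z50 0.056 [np.float64(-10.99), np.float64(2.05)]
stop z50 0.05 [np.float64(-10.65), np.float64(2.21)]
stop z50 -0.05 [np.float64(-10.39), np.float64(2.24)]
stop z50 -0.056 [np.float64(-10.72), np.float64(2.92)]
stop z50 -0.062 [np.float64(-8.99), np.float64(2.73)]
```

The left module measures about 2 mm farther out than the right one: front edge −146.5 mm against −144.3 mm, tube −181.9 mm against −179.6 mm. I go back and push it again, with the fingers only straddling the tube so that nothing is pulled back.

```bash
python3 mv.py .583 .1709 .11 2.75; python3 mv.py .585 -.05 .16 2.75
```

```text
t 29.35 pos [ 0.4871 -0.2553  0.1996] heading 2.99 x-axis [-0.109 -0.011 -0.994] gap 0.42 F [1.03 0.21 0.45] q6 -0.66
shift [ 0.0741  0.1271 -0.421 ] spin 0.24
t 29.35 pos [ 0.4871 -0.2553  0.1996] heading 2.99 x-axis [-0.109 -0.011 -0.994] gap 0.42 F [1.03 0.21 0.45] q6 -0.66
shift [ 0.0265  0.1122 -0.2001] spin 0.24
```

Call:
play_rows:
  series:
    - [0,0.02,-0.04,0]
    - [0.005,0.045,-0.085,0]
    - [0.015,0.07,-0.13,0.1]
    - [0.02,0.09,-0.175,0.2]
    - [0.03,0.11,-0.22,0.2]
    - [0.04,0.12,-0.265,0.2]
    - [0.05,0.127,-0.31,0.2]
    - [0.06,0.127,-0.355,0.2]
    - [0.07,0.127,-0.395,0.2]
    - [0.074,0.127,-0.421,0.2]
    - [0.074,0.127,-0.421,0.2]
    - [0.074,0.127,-0.421,0.2]

```text
t: 30.55
tcp_pos: [0.5818, 0.1725, 0.1099]
tool_rot: [0.456, 0.538, -0.516, 0.487]
force: [0.2, -0.5, -0.5]
finger_gap: 0.419
```

```bash
python3 mv.py .5842 .1709 .0140 2.75
```

```text
t 30.55 pos [0.5818 0.1725 0.1099] heading 3.0 x-axis [-0.11  -0.012 -0.994] gap 0.419 F [ 0.16 -0.52 -0.52] q6 0.05
shift [0.0951 0.0128 0.0012] spin 0.25
```

Call:
play_rows:
  series:
    - [0.025,0.0034,0.0012,0.2]
    - [0.05,0.0065,0.0012,0.2]
    - [0.072,0.0095,0.0012,0.2]
    - [0.085,0.011,0.0012,0.2]
    - [0.092,0.012,0.0012,0.2]
    - [0.095,0.012,0.0012,0.2]
    - [0.095,0.012,0.0012,0.2]

```text
t: 31.25
tcp_pos: [0.5837, 0.1706, 0.0145]
tool_rot: [0.457, 0.536, -0.516, 0.486]
force: [0.6, 0.2, -0.6]
finger_gap: 0.422
```

```bash
python3 mv.py .5842 .1709 .0140 2.75; python3 - <<'E'
from look import *
look('g4',side=(200,140,110,80,7),top=None)
E
```

```text
t 31.25 pos [0.5837 0.1706 0.0145] heading 2.78 x-axis [-0.109 -0.011 -0.994] gap 0.422 F [ 0.57  0.21 -0.56] q6 0.05
shift [ 0.0005  0.0005 -0.0003] spin 0.03
```

View pics/side_g4.png

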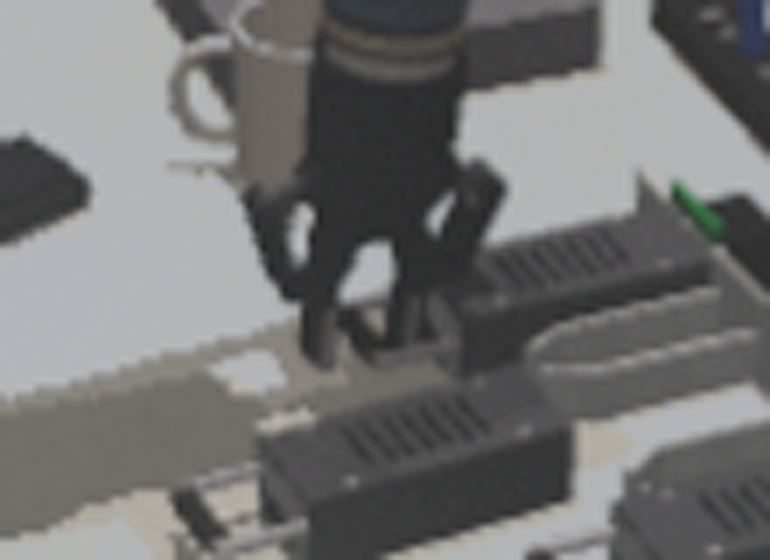

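Call:
play_rows:
  series:
    - [0,0,0,0]
    - [0,0,0,0]
    - [0,0,0,0]
    - [0,0,0,0]
    - [-0.0001,0.001,0,0]
    - [-0.0002,0.002,0,0]
    - [-0.0003,0.003,0,0]
    - [-0.0004,0.004,0,0]
    - [-0.0005,0.005,0,0]
    - [-0.0005,0.005,0,0]
  claw: 23

```text
t: 32.3
tcp_pos: [0.5879, 0.1709, 0.0146]
tool_rot: [0.457, 0.537, -0.517, 0.486]
force: [-1.9, 0.0, 1.1]
finger_gap: 0.233
```

Call:
play_rows:
  series:
    - [-0.0001,0.001,0,0]
    - [-0.0002,0.002,0,0]
    - [-0.0003,0.003,0,0]
    - [-0.0004,0.004,0,0]
    - [-0.0004,0.004,0,0]

```text
t: 32.8
tcp_pos: [0.5894, 0.171, 0.0141]
tool_rot: [0.455, 0.538, -0.518, 0.484]
force: [-6.9, -0.0, 1.1]
finger_gap: 0.231
```

Call:
play_rows:
  series:
    - [-0.0003,0.002,0,0]
    - [-0.0005,0.004,0,0]
    - [-0.0007,0.006,0,0]
    - [-0.0008,0.007,0,0]
    - [-0.0008,0.007,0,0]

```text
t: 33.3
tcp_pos: [0.5892, 0.171, 0.0128]
tool_rot: [0.45, 0.542, -0.522, 0.48]
force: [-13.0, -0.5, 3.3]
finger_gap: 0.237
```

Call:
play_rows:
  series:
    - [-0.0003,0.003,0,0]
    - [-0.0006,0.005,0,0]
    - [-0.0008,0.007,0,0]
    - [-0.001,0.009,0,0]
    - [-0.001,0.009,0,0]

```text
t: 33.8
tcp_pos: [0.5886, 0.171, 0.0111]
tool_rot: [0.444, 0.547, -0.528, 0.475]
force: [-15.0, -1.5, 4.4]
finger_gap: 0.232
```

Call:
play_rows:
  series:
    - [-0.001,-0.001,0,0]
    - [-0.002,-0.003,0,0]
    - [-0.002,-0.004,0,0]
    - [-0.002,-0.004,0,0]

```text
t: 34.2
tcp_pos: [0.5868, 0.1708, 0.0142]
tool_rot: [0.445, 0.546, -0.527, 0.476]
force: [0.2, 0.1, 0.5]
finger_gap: 0.232
```

```bash
python3 mv.py .5842 .1709 .11 2.75; python3 mv.py .45 .16 .25 2.75
```

```text
t 34.2 pos [0.5868 0.1708 0.0142] heading 2.84 x-axis [-0.15  -0.016 -0.989] gap 0.232 F [0.19 0.13 0.53] q6 0.05
shift [-0.0943 -0.017   0.0006] spin 0.09
t 34.2 pos [0.5868 0.1708 0.0142] heading 2.84 x-axis [-0.15  -0.016 -0.989] gap 0.232 F [0.19 0.13 0.53] q6 0.05
shift [-0.2124 -0.1712  0.0058] spin 0.09
```

Call:
play_rows:
  series:
    - [-0.01,-0.0018,0,0]
    - [-0.03,-0.0054,0,0]
    - [-0.06,-0.0108,0,0]
    - [-0.0943,-0.017,0.0006,0]
    - [-0.13,-0.05,0.002,0]
    - [-0.17,-0.08,0.0,0]
    - [-0.2,-0.12,-0.04,0]
    - [-0.212,-0.16,-0.08,0]
    - [-0.212,-0.171,-0.12,0]
    - [-0.212,-0.171,-0.16,0]
    - [-0.212,-0.171,-0.2,0]
    - [-0.212,-0.171,-0.2,0]
    - [-0.212,-0.171,-0.2,0]
  claw: 30

```text
t: 35.5
tcp_pos: [0.4396, 0.3661, 0.2486]
tool_rot: [0.445, 0.546, -0.526, 0.477]
force: [0.3, -0.6, -0.6]
finger_gap: 0.299
```

```bash
python3 mv.py .597 -.052 .11 2.8; python3 - <<'E'
from look import *
look('f2',side=(180,100,180,140,4),top=(195,95,125,120,6))
s=snapshot("top");cv2.imwrite('pics/top_full.png',s['image'])
from h import *
g0=np.load('top_f.npz')
s=np.load('top_f2.npz');c=cam(s)
cr=np.array([.7695,.0665,0,np.radians(2.55)])
def edge(xs,pr):
    lo,hi=pr.min(),pr.max();m=(lo+hi)/2
    i=np.where(np.diff(np.sign(pr-m)))[0]
    return [round(float(1e3*(xs[j]+(m-pr[j])/(pr[j+1]-pr[j])*(xs[1]-xs[0]))),2) for j in i]
for s in(g0,s):
  g=cv2.cvtColor(s['image'],cv2.COLOR_BGR2GRAY).astype(np.float32)
  def samp(P):
    u=proj(c,P).astype(np.float32);return cv2.remap(g,u[:,0].reshape(1,-1),u[:,1].reshape(1,-1),cv2.INTER_CUBIC)[0]
  for b in(.112,-.112):
    xs=np.arange(-.165,-.12,.001);print(b,[edge(xs,samp(tf(cr,[[x,b+o,.044] for x in xs]))) for o in(-.018,-.009,0,.009,.018)],end='')
    xs=np.arange(-.2,-.165,.001);t=np.mean([samp(tf(cr,[[x,b+o,.028] for x in xs])) for o in(-.015,-.005,.005,.015)],0);print(' tube',edge(xs,t))
  for b in(.15,.056,.05,-.05,-.056):
    xs=np.arange(-.02,.0,.001);print('stop',b,edge(xs,samp(tf(cr,[[x,b,.05] for x in xs]))),end=' ')
  print()
E
```

```text
t 35.5 pos [0.4396 0.3661 0.2486] heading 2.97 x-axis [-0.149 -0.016 -0.989] gap 0.299 F [ 0.31 -0.6  -0.61] q6 0.4
shift [0.1202 0.1548 0.4247] spin 0.17
0.112 [[-146.26], [-146.1], [-145.97], [-147.02], [-148.12]] tube [-189.29, -174.42]
-0.112 [[-144.48], [-144.62], [-144.1], [-143.71], [-144.35]] tube [-186.96, -172.32]
stop 0.15 [-9.82] stop 0.056 [-10.99] stop 0.05 [-10.65] stop -0.05 [-10.39] stop -0.056 [-10.72] 
0.112 [[-145.67], [-145.32], [-144.81], [-144.78], [-145.28]] tube [-187.75, -172.99]
-0.112 [[-144.55], [-144.75], [-144.09], [-143.72], [-144.44]] tube [-187.11, -172.18]
stop 0.15 [-9.86] stop 0.056 [-10.87] stop 0.05 [-10.93] stop -0.05 [-10.47] stop -0.056 [-10.71]
```

View pics/top_f2.png

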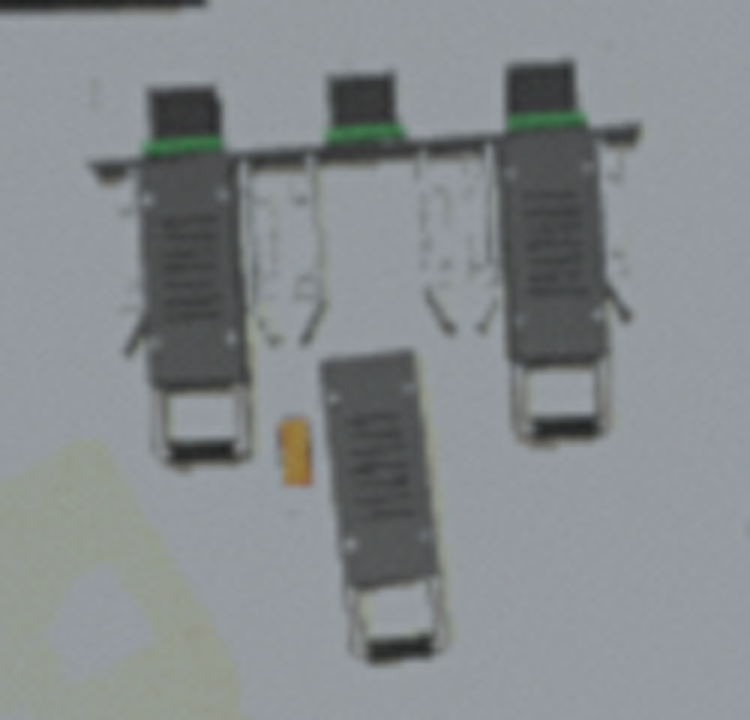

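View pics/side_f2.png

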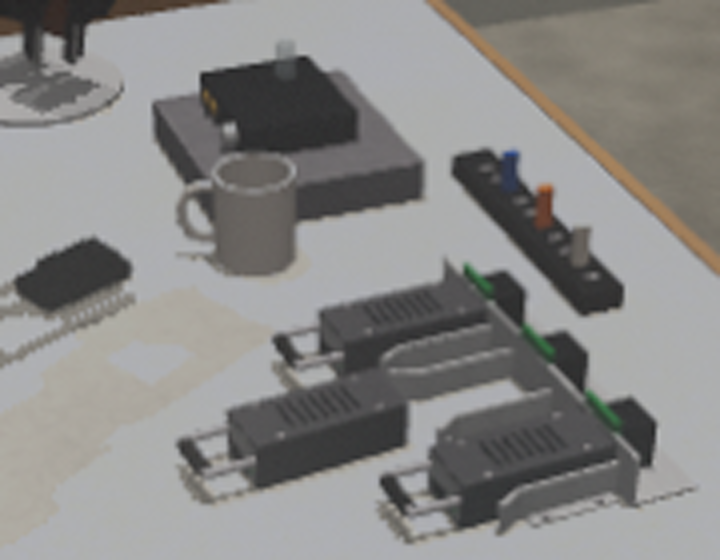

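View pics/top_full.png

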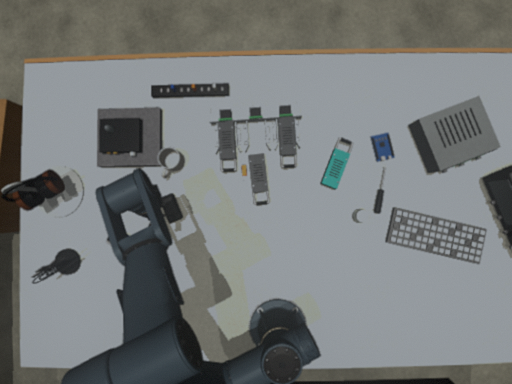

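```bash
python3 -c "
from station import manip
print(manip.sign_off())"
```

```text
the job is handed in; nothing more can be done
None
```

I took the modules in order, left to right. The left and right ones are built and slid into their bays; the middle one is empty and stands where it was. The job is handed in at about 35.6 s on the robot's clock, with the gripper clear of everything.

| Module | Load when raised | Verdict | Result |
|---|---|---|---|
| Left | about 3.3 N | built | slid into the left bay, against the stop |
| Middle | about 0.5 N | empty | set down and left where it stood |
| Right | about 3.2 N | built | slid into the right bay, against the stop |

- **Left module, one check failed:** after the first push it sat about 2 mm short of the right one. I went back and pushed it with the fingers loose around the handle, so they could not pull it back. The push reached about 15 N with no further movement, and it went in about 1.4 mm. The last picture puts the two within about 1 mm of each other, roughly 0.3 mm once the stop line's slant is allowed for.
- **Other checks:** the right module reached about 17 N with no movement. In the final pictures all three lie flat, and the USB stick, mug, mouse and look-alikes appear unmoved.
- **Disagreements:** the top and side cameras differed by several millimetres in position and height, so I steered mainly by the top view and by touch. The tool also tilted to about 9° during the pushes, because each move starts from the measured pose; this caused no unwanted contact that I saw.

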